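Change the stake in the taper holder

ROBOT

A 6-joint arm with a two-finger parallel gripper is mounted at the origin on a cart in front of the work surface, level with it; the furniture and walls round the work are solid. World frame = base frame: x ahead of the robot, y to its left, z up, the work surface at z = 0. Lengths are in m, angles in rad, forces in N, time in s.
With the tool pointing down it reaches from about 0.25 to 0.775 m from the base axis. Payload 4 kg.
Tool frame: the origin (TCP) lies midway between the tips of the shut fingers; the grasp point (between the pads) lies 19 mm behind it (robot.tcp_to_grasp is the z of the grasp point in the tool frame, in m); z points along the fingers, y is the line along which they close (so a half turn about z gives the same grasp; the last joint's range is limited). The gripper opens to 94 mm and grips with 3 to 60 N. Pads are 16 mm wide; open, the fingers measure 119 mm over their backs; the gripper's body (75 mm by 177 mm) begins 78 mm behind the grasp point.
Start: joints at [-0.103, 0.087, 1.371, -0, 1.684, -0.103], TCP at [0.55, -0, 0.183] pointing down, gripper open.
Joint ranges: [-3.1, 3.1], [-0.76, 2.03], [0.27, 2.55], [-1.08, 4.22], [0.17, 2.65], [-2.57, 2.57]. Speed limits (rad/s): [2.79, 2.79, 3.14, 3.14, 3.14, 3.14].

INTERFACE

Orientations are given as [roll, pitch, yaw] about the fixed x, y, z axes, in that order (R = Rz(yaw) Ry(pitch) Rx(roll)).
In Python, from bench import robot gives the robot as it stands. The module is installed in compiled form; this text tells all that it offers.
- The arm moves only by the tool move_arm, never from a script. Its argument "motion" is one flat list of numbers, 7 for each row, row after row: the turn, a rotation vector about the tool's x, y, z in units of 45 degrees (1.0 is 45 degrees), then the shift along the tool's x, y, z in units of 100 mm (1.0 is 100 mm), then the opening, from 0 (shut) to 1 (fully open). A call has 1 to 12 rows; each row shifts and turns the commanded pose from where the row before left it, along the tool's axes as they then stand; what a row does not reach is not made up. A row lasts 1/12 s, in which the tool goes at most 41.7 mm and 7.16 degrees, less where a joint would pass 70% of its speed; a pose out of reach is approached as far as the arm can. A call with a number of a shift or a turn outside -1 to 1 is refused whole. A call with a gripper value outside its range is refused whole. The fingers move at their own pace and stop on an object; the grip force is fixed at half the most. Time passes only in rows, so rows that do not move let the fingers close. It gives the time, the measured TCP pose, the force, the opening and the grip force at its end, in the units of the state.
- robot.get_obs(): the state, without advancing time (a new reading comes with each control period).
- robot.snapshot(name): name is "scene" or "side" or "wrist"; returns the picture (420x560x3 uint8, red, green, blue); there is no depth.
- robot.get_calibration(name): a dict with "fx", "fy", "cx", "cy" (pixels), "R" (3x3) and "t" (3): a world point X has camera coordinates R X + t. Camera axes: x right, y down, z forward; pixel columns grow to the right and rows downward; lengths in m; the calibration is good to about 2 mm. A picture is of the moment at which its call begins: read the wrist's pose just before it. get_calibration takes no time and is no camera call; for the wrist camera it gives the pose at the moment of the call.
- robot.close_job(): hands the job in; it is judged then, once.
The state is a dict: "time": time; "joint_positions": joint angles; "qvel": joint speeds; "joint_torque": joint torques, N m; "tool_pos": TCP position; "ee_rot": TCP orientation; "wrist_force": force on the tool from outside, world axes, zero at the start; "wrist_torque": the same for the moment, N m; "width": finger opening in m; "finger_force": force on a finger pad.
Only numpy, scipy, OpenCV 4.12 (cv2) and the standard library are available. Lean on these libraries where they do the work, as an engineer would, in place of code of your own. Each camera call takes 0.05 s, during which the arm holds its last target. There are 200 camera calls.

TASK

Change the forming stake in the bench holder: drive the drift through the slot until it breaks the stuck conical stake loose (do not wrench the stake out with the hand), take the drift out again and lay it down on the bench clear of the holder, and put the conical stake in the free hole of the wooden rack. Then set the flat-faced stake in the holder and seat it by pushing and twisting until its collar is fully home on the holder's face, and let go; leave the domed stake and the other tools as they are.

Things in the scene. Friction and masses are not known exactly. Their poses are not given: they have to be found in the camera images.
- holder: Stake holder, fixed: round grey cast foot 104 mm across, 16 mm high, with four screws; upright steel socket 46 mm in diameter, top face 112 mm above the bench. A taper bore 24 mm wide at the mouth runs down from the face into a drift slot cut right through along the holder's y axis, open both sides. Origin on the bore axis at the underside of the foot; z up.
- holder_face (a point): Centre of the holder's top face at the bore's mouth. A stake is home when its collar's underside lies on it. The tapers begin to grip about 10 mm short of home: pushed straight, the stake stalls 5 mm short at 20 N and needs about 45 N to get home; while it is turned to and fro (0.3 rad each way, about 0.4 N m), a push of 10 to 20 N takes it home. Seated, it resists a straight pull of about 30 N.
- slot_floor (a point): Centre of the drift slot's level floor, on the bore axis, 32 mm above the bench. The slot is 16 mm wide, oiled, and its roof is 66 mm above the bench. The nose of a seated stake stands 24 mm above this point. A slow, steady push of 12 to 27 N on the drift frees the stake.
- stake_cone: The stake stuck fully home in the holder: on its grip block a pointed cone, 26 mm wide, tip 64 mm above the collar's underside. Origin on the axis at the underside of the collar, z up; 0.45 kg. Raised 5 mm it is loose: it stays about there when the drift is drawn out, and then lifts out with 10 to 25 N.
- stake_cone_grip (a point): Middle of the conical stake's square grip block, on the axis 20 mm above the collar's underside. On all stakes the block is 28 x 28 mm, sides along the stake's x and y, 4 to 35 mm above the underside of the collar (36 mm across, 4 mm thick): fingertips must stay above the collar.
- stake_cone_nose (a point): Lowest point of the conical stake, 56 mm below the collar's underside. All three shanks: 24 mm thick at the collar, narrowing 1 mm in diameter per 10 mm over 48 mm, then a round-nosed stub 12 mm thick and 8 mm long.
- stake_flat: The stake to fit, hanging by its collar in a rack hole: on its grip block a flat-topped oblong head, 44 mm long along the body's x, 27 mm wide along y, 35 to 51 mm above the collar's underside, so it is gripped across y. Shank, collar and block as on the conical stake. Origin on the axis at the underside of the collar, z up; 0.45 kg.
- stake_dome: Third stake, stays in the rack: same shank, collar and block, with a round dome 27 mm wide on top, 51 mm above the collar's underside. Origin as on the others.
- drift: Loose flat steel wedge, 160 mm long, 10 mm thick, about 0.28 kg, standing on its straight lower edge. Its upper edge is 21 mm high at the tip, rises 1 in 8 to 31 mm at the middle, then runs level to the butt, which has a small hang hole. Origin: middle of the lower edge; x points to the tip, y across the thickness, z up. Held near the butt, its nose droops a little.
- drift_tip (a point): Middle of the drift's narrow end face, 80 mm along x from its origin and 9 mm above the lower edge. Slid level along the slot floor, the drift meets a seated stake's nose when the tip is about 27 mm past the bore axis, and lifts it about 1 mm for each further 8 mm: the tip must end some 70 mm past the axis.
- rack: Wooden stake rack, fixed: a block 62 x 234 mm, 72 mm high, three upright holes 30 mm wide in a row along its y axis, 76 mm apart. Origin: centre of the underside. A stake hangs in a hole with its collar on the rack's top.
- rack_hole0 (a point): Mouth centre of the hole at the rack's -y end, on its top face: the free hole.
- hammer: Bystander: chasing hammer with a wooden handle, 226 mm long, lying behind the holder. Origin under its middle.
- pliers: Bystander: round-nose pliers, 146 mm long and 11 mm high, in front of the holder. Origin under their middle.
- sanding_block: Bystander: sanding block, 53 x 95 x 29 mm, near the vice. Origin under its middle.
Things that resemble listed ones, but are neither listed nor needed, are in the scene too. Leave any blue or purple look-alike of the stake_cone alone.

How it is judged:
By the outcome, as a careful person would: the job done as asked, in the order asked, and still so for the second after the job is handed in, with the robot touching nothing.
It also fails if it takes over 72 s, if anything falls off the work surface, if the arm or the gripper's body presses on something with over 40 N, if the wrist force passes 120 N, or if a joint passes its speed limit or range.

## Working session

There is one attempt and no reset: what is moved stays moved. The work goes in short steps, Python scripts to look and compute and a tool call to move; the robot and the scene stay as the last step left them, time stands still between calls to the robot, and variables do not carry over. Pictures are saved under pics/ and viewed, at most 10 in all, crops included, and the job is handed in when it is done.

Besides the shell and the picture viewer there is one more tool, called after ">>>" by a JSON object that holds its "fn" and its "kwargs", one argument or row to a line. move_arm: Moves the arm, as the interface text tells. Shifts and turns lie within -1 to 1; 1 stands for 100 mm of shift or 45 degrees of turn. Its arguments: {"type":"object","properties":{"motion":{"type":"array","items":{"type":"number"}}},"required":["motion"]}

```bash
mkdir -p pics
python3 - <<'E'
from bench import robot
import cv2,numpy as np
for n in("scene","side"):
    im=robot.snapshot(n)[:,:,::-1]; cv2.imwrite(f"pics/{n}0.png",cv2.resize(im,(800,600),interpolation=cv2.INTER_CUBIC))
    c=robot.get_calibration(n);print(n,c['fx'],c['cx'],c['cy'],(-c['R'].T@c['t']).round(3),c['R'][2].round(2))
o=robot.get_obs();print(o, robot.tcp_to_grasp)
E
```

```text
scene 412.3698006602321 286.04060358022895 214.27132133101796 [0.097 0.656 0.708] [ 0.45 -0.66 -0.6 ]
side 397.2257957575507 283.43784463162046 205.27665962628708 [ 0.256 -0.833  0.477] [ 0.28  0.87 -0.4 ]
{'time': 0.1, 'joint_positions': array([-1.03070976e-01,  8.78934723e-02,  1.37208548e+00,  8.58959867e-06,
        1.68359039e+00, -1.03094637e-01]), 'qvel': array([ 0.00063606, -0.00088547, -0.0032689 ,  0.00184878,  0.00099469,
        0.00026308]), 'joint_torque': array([ 2.25695316e-03, -3.41256917e+01, -3.03301656e+01,  7.19034858e-02,
        3.05556308e-02, -9.49158243e-05]), 'tool_pos': array([5.49468986e-01, 6.94760300e-05, 1.81523446e-01]), 'ee_rot': array([-3.13962734e+00, -2.11916400e-04,  1.57082074e+00]), 'wrist_force': array([ 1.24768665, -0.68123302, -0.35532213]), 'wrist_torque': array([-0.01186015, -0.00531166,  0.01702423]), 'finger_force': 0.0, 'width': 0.09409826232960333} -0.0188
```

View pics/scene0.png

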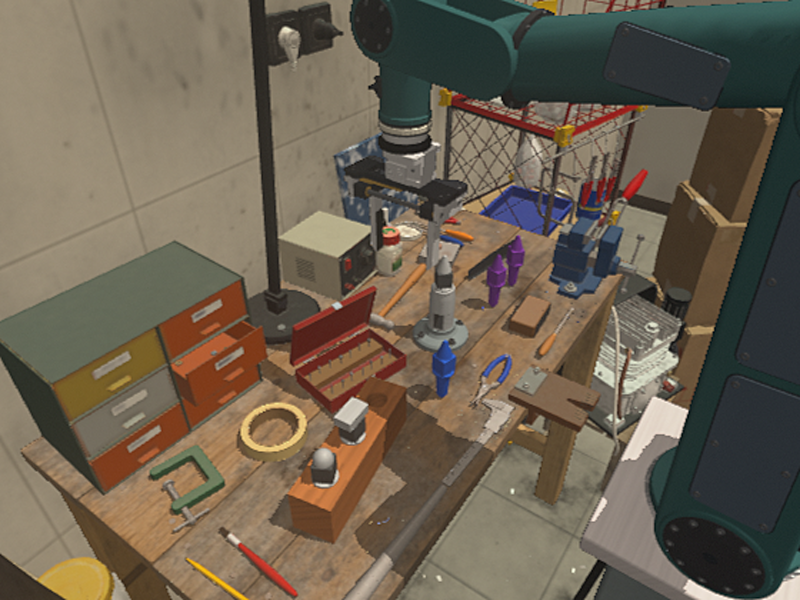

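View pics/side0.png

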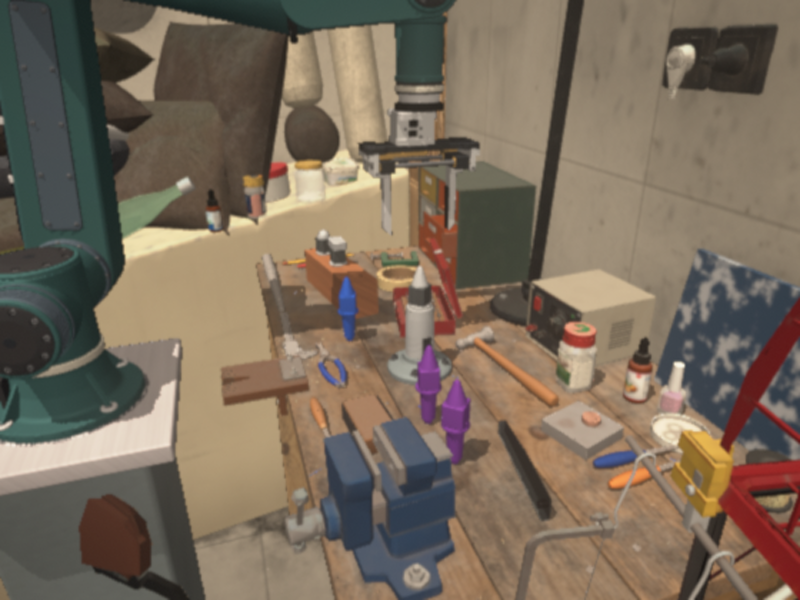

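```bash
cat > h.py <<'E'
import numpy as np,cv2
from bench import robot
def ray(n,uv,c=None):
    c=c or robot.get_calibration(n);R=np.array(c['R']);t=np.array(c['t'])
    return -R.T@t, R.T@np.array([(uv[0]-c['cx'])/c['fx'],(uv[1]-c['cy'])/c['fy'],1])
def onz(n,uv,z,c=None):
    o,d=ray(n,uv,c);return (o+d*(z-o[2])/d[2]).round(4)
def proj(n,X,c=None):
    c=c or robot.get_calibration(n);p=np.array(c['R'])@np.array(X)+np.array(c['t'])
    return np.array([c['cx']+c['fx']*p[0]/p[2],c['cy']+c['fy']*p[1]/p[2]]).round(1)
def crop(im,x,y,w,h,W,H):
    o=cv2.resize(im[y:y+h,x:x+w],(W,H),interpolation=cv2.INTER_CUBIC)
    for k in range(0,w,10): cv2.line(o,(k*W//w,0),(k*W//w,8 if (x+k)%50 else 16),(0,255,255),1)
    for k in range(0,h,10): cv2.line(o,(0,k*H//h),(8,k*H//h),(0,255,255),1)
    return o
E
python3 - <<'E'
from h import *
a=robot.snapshot("side")[:,:,::-1];b=robot.snapshot("scene")[:,:,::-1]
L=crop(a,250,180,150,190,450,570);r1=crop(b,275,165,115,95,345,285);r2=crop(b,195,260,115,95,345,285)
cv2.imwrite("pics/c1.png",np.hstack([L,np.vstack([r1,r2])]))
for uv in [(420*.7,372*.7)]:print(onz("side",uv,0.0))
print(onz("side",(505*.7,425*.7),0),onz("side",(545*.7,510*.7),0))
print(onz("scene",(440*.7,335*.7),0.016))
E
```

```text
[ 0.5196 -0.0991  0.    ]
[ 0.5837 -0.2664  0.    ] [ 0.5538 -0.4203  0.    ]
[ 0.5134 -0.0683  0.016 ]
```

View pics/c1.png

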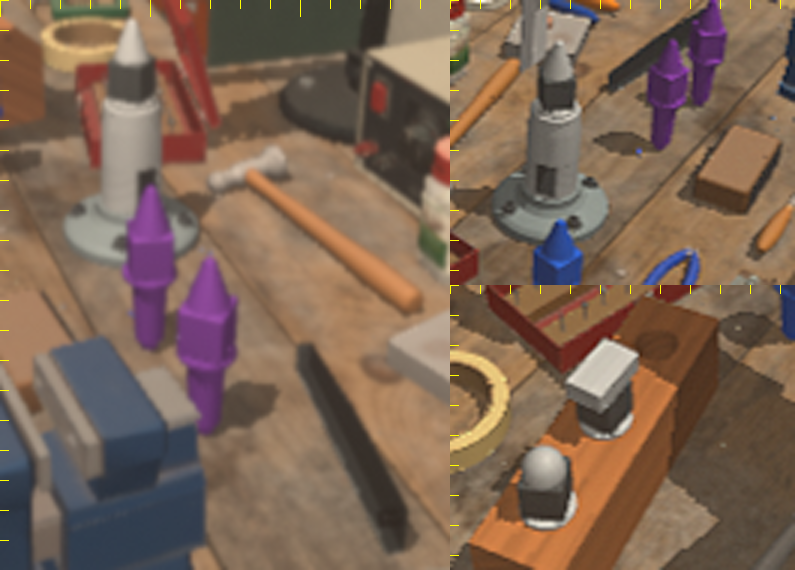

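```bash
cat >> h.py <<'E'
def tri(a,b):
    (o1,d1),(o2,d2)=ray("scene",a),ray("side",b)
    k=np.linalg.lstsq(np.c_[d1,-d2],o2-o1,rcond=None)[0]
    p,q=o1+d1*k[0],o2+d2*k[1];return ((p+q)/2).round(4),round(float(np.linalg.norm(p-q)),4)
E
python3 - <<'E'
from h import *
s=lambda x,y:(275+(x-450)/3,165+y/3); s2=lambda x,y:(195+(x-450)/3,260+(y-285)/3); d=lambda x,y:(250+x/3,180+y/3)
print("p1top",tri(s(670,40),d(150,187)),"base",tri(s(661,148),d(150,347)))
print("p2top",tri(s(712,3),d(209,257)),"base",tri(s(703,105),d(205,430)))
print("conetip",tri(s(559,41),d(133,20)))
print("slot -",onz("side",d(148,182),.05),"slot +",onz("scene",s(546,181),.05))
print("drift top far",onz("side",d(305,348),.021),"near top",onz("side",d(395,518),.031))
print("drift bottom far",onz("side",d(300,362),0),"near bot",onz("side",d(395,548),0))
print("scene drift far",onz("scene",s(610,85),0))
print("hole0",onz("scene",s2(660,344),.072),"flat collar",onz("scene",s2(605,418),.074),"dome collar",onz("scene",s2(549,507),.074))
print("flat head corners",[onz("scene",s2(*p),.123) for p in((604,340),(638,352),(603,388),(567,374))])
print("rack top corner",onz("scene",s2(718,318),.072),onz("scene",s2(643,300),.072),onz("scene",s2(473,545),.072))
E
```

```text
p1top (array([ 0.4874, -0.2242,  0.1186]), 0.0024) base (array([ 0.486 , -0.2263, -0.0015]), 0.0023)
p2top (array([ 0.4891, -0.31  ,  0.1173]), 0.0015) base (array([ 0.4867, -0.3147, -0.0007]), 0.0052)
conetip (array([ 0.5239, -0.0868,  0.1748]), 0.0002)
slot - [ 0.5313 -0.101   0.05  ] slot + [ 0.5145 -0.0624  0.05  ]
drift top far [ 0.5682 -0.2862  0.021 ] near top [ 0.5393 -0.4396  0.031 ]
drift bottom far [ 0.5726 -0.2733  0.    ] near bot [ 0.5478 -0.4309 -0.    ]
scene drift far [ 0.5772 -0.2889  0.    ]
hole0 [0.4744 0.17   0.072 ] flat collar [0.4625 0.2461 0.074 ] dome collar [0.4462 0.3208 0.074 ]
flat head corners [array([0.4759, 0.2271, 0.123 ]), array([0.4514, 0.2228, 0.123 ]), array([0.4504, 0.2597, 0.123 ]), array([0.4763, 0.2637, 0.123 ])]
rack top corner [0.4557 0.1251 0.072 ] [0.5112 0.1417 0.072 ] [0.4664 0.3665 0.072 ]
```

>>> {"fn": "move_arm", "kwargs": {
  "motion": [0, 0, 0, -0.4, 0, -0.3, 1, 0, 0, 0, -0.4, 0, -0.3, 1, 0, 0, 0, -0.4, 0, -0.3, 1, 0, 0, 0, -0.4, 0, -0.3, 1, 0, 0, 0, -0.4, 0, 0, 1, 0, 0, 0, 0, 0, 0, 1]
}}

```text
time: 0.7
tool_pos: [0.55, -0.1801, 0.2838]
ee_rot: [3.139, 0.005, 1.563]
wrist_force: [-0.6, 0.9, -0.8]
width: 0.0939
finger_force: 0.0
```

Run:
```python
from h import *
import pickle
c=robot.get_calibration("wrist");im=robot.snapshot("wrist")[:,:,::-1];pickle.dump(c,open("w1.pkl","wb"))
cv2.imwrite("pics/w1.png",crop(im,0,0,560,420,800,600));print(robot.get_obs()['tool_pos'],(-c['R'].T@c['t']),c['R'])
```

```text
[ 0.54977725 -0.17677375  0.28239236] [ 0.55054145 -0.1061622   0.48551424] [[ 9.99962597e-01 -8.33435245e-03  2.31164995e-03]
 [-8.64846516e-03 -9.66490408e-01  2.56557001e-01]
 [ 9.59510315e-05 -2.56567397e-01 -9.66526338e-01]]
```

View pics/w1.png

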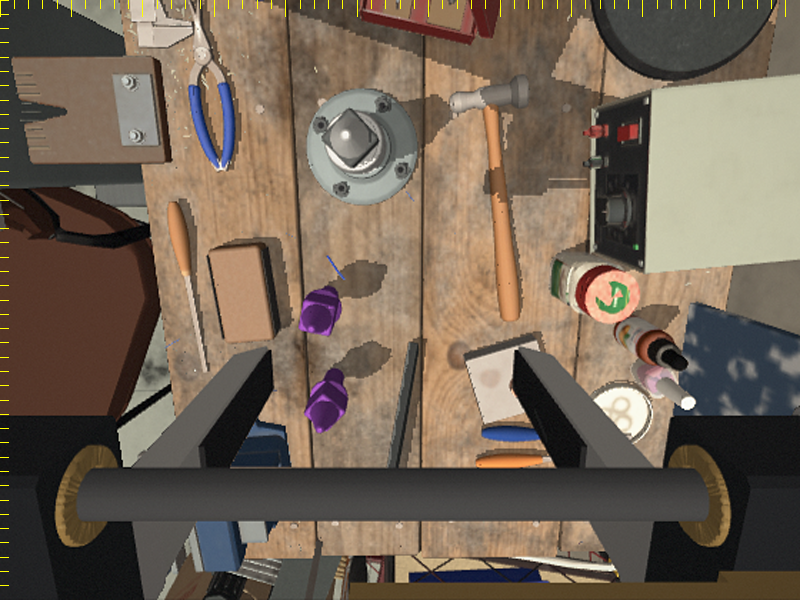

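>>> {"fn": "move_arm", "kwargs": {
  "motion": [0, 0, 0, -0.4, 0, 0, 1, 0, 0, 0, -0.4, 0, 0, 1, 0, 0, 0, -0.4, 0, 0, 1, 0, 0, 0, 0, 0, 0, 1, 0, 0, 0, 0, 0, 0, 1]
}}

```text
time: 1.17
tool_pos: [0.5496, -0.2939, 0.2804]
ee_rot: [-3.139, -0.003, 1.569]
wrist_force: [0.4, -0.2, 0.7]
width: 0.0939
finger_force: 0.0
```

Run:
```python
from h import *
import pickle
c=pickle.load(open("w1.pkl","rb"))
w=lambda x,y,z:onz("wrist",(x*.7,y*.7),z,c)
S=np.array([w(*p,.016) for p in((384,104),(321,124),(342,188),(402,169))]);print(S,S.mean(0),S[0]-S[2],S[3]-S[1])
print("tip",w(351,119,.176),"drift tip",w(415,342,.021),"at",w(398,466,.031),w(291,465,.1))
c=robot.get_calibration("wrist");im=robot.snapshot("wrist")[:,:,::-1];pickle.dump(c,open("w2.pkl","wb"))
cv2.imwrite("pics/w2.png",crop(im,0,0,560,420,800,600));print(robot.get_obs()['tool_pos'])
```

```text
[[ 0.5448 -0.0465  0.016 ]
 [ 0.4877 -0.0629  0.016 ]
 [ 0.5047 -0.1192  0.016 ]
 [ 0.5607 -0.1026  0.016 ]] [ 0.524475 -0.0828    0.016   ] [0.0401 0.0727 0.    ] [ 0.073  -0.0397  0.    ]
tip [ 0.527 -0.075  0.176] drift tip [ 0.573  -0.2697  0.021 ] at [ 0.5552 -0.4038  0.031 ] [ 0.4592 -0.3566  0.1   ]
[ 0.54993301 -0.29256054  0.2813055 ]
```

View pics/w2.png

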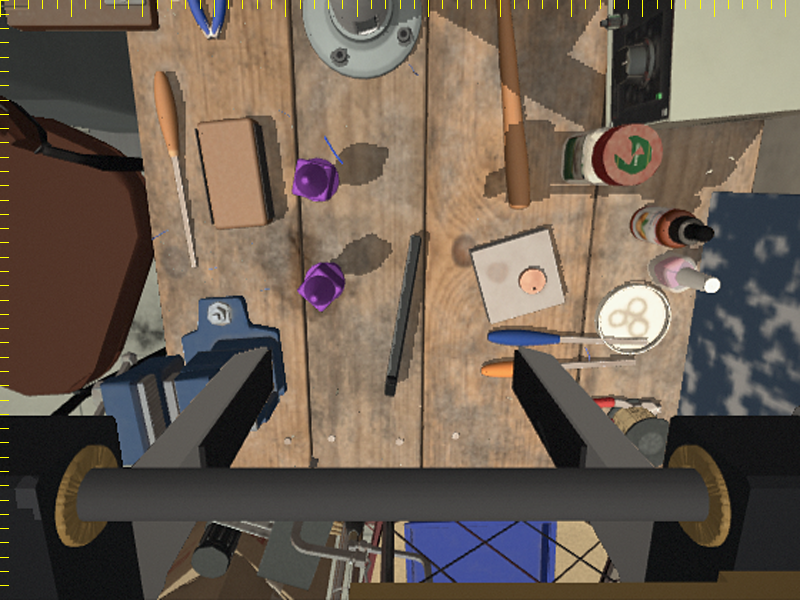

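Run:
```python
from h import *
import pickle
c=pickle.load(open("w2.pkl","rb"))
w=lambda x,y,z:onz("wrist",(x*.7,y*.7),z,c)
print("screws",w(339,55,.016),w(404,34,.016))
print("tip L/R",w(412,236,.021),w(421,236,.021),"butt",w(386,378,.031),w(397,378,.031),w(390,393,.031))
print("vice base",w(285,400,0.),"jaw",w(265,350,.1))
a,b=np.array(w(416.5,236,.021)),np.array(w(390.5,393,.031));print(np.linalg.norm((a-b)[:2]),np.degrees(np.arctan2(*(a-b)[1::-1])),(a+b)/2)
```

```text
screws [ 0.5034 -0.1187  0.016 ] [ 0.5599 -0.1024  0.016 ]
tip L/R [ 0.5679 -0.2752  0.021 ] [ 0.5763 -0.2752  0.021 ] butt [ 0.5428 -0.4141  0.031 ] [ 0.5537 -0.4141  0.031 ] [ 0.5467 -0.4302  0.031 ]
vice base [ 0.4339 -0.4525  0.    ] jaw [ 0.4442 -0.3597  0.1   ]
0.15698729247935964 80.87368437593895 [ 0.55965 -0.3527   0.026  ]
```

>>> {"fn": "move_arm", "kwargs": {
  "motion": [0, 0, 0.1, -0.2, 0.03, 0.2, 0.5, 0, 0, 0.102, -0.2, 0.03, 0.2, 0.5, 0, 0, 0, -0.2, 0.03, 0.3, 0.5, 0, 0, 0, -0.2, 0.03, 0.3, 0.5, 0, 0, 0, -0.2, 0.03, 0.3, 0.5, 0, 0, 0, -0.2, 0.04, 0.3, 0.5, 0, 0, 0, 0, 0, 0.3, 0.5, 0, 0, 0, 0, 0, 0, 0.5, 0, 0, 0, 0, 0, 0, 0.5]
}}

```text
time: 1.97
tool_pos: [0.5543, -0.4114, 0.0905]
ee_rot: [-3.137, -0.004, 1.414]
wrist_force: [0.5, 0.2, -0.2]
width: 0.0472
finger_force: 0.0
```

```bash
cat >> h.py <<'E'
from scipy.spatial.transform import Rotation as Ro
def go(pos,xdir):  # remaining turn & shift (move units) to pose: pos, tool x heading xdir deg, z down
    o=robot.get_obs();R0=Ro.from_euler('xyz',o['ee_rot']);R1=Ro.from_euler('xyz',[np.pi,0,np.radians(xdir)])
    t=(R0.inv()*R1).as_rotvec()/np.radians(45);s=R1.inv().apply(np.array(pos)-o['tool_pos'])/.1
    print("pos",o['tool_pos'].round(4),"F",o['wrist_force'].round(1),"w",round(float(o['width']),4),"f",round(float(o['finger_force']),1),"turn",t.round(3),"shift(after turn)",s.round(3))
E
python3 -c "
from h import *
go([.5499,-.4139,.004],80.9)"
```

```text
pos [ 0.5543 -0.4114  0.0905] F [ 0.5  0.2 -0.2] w 0.0472 f 0.0 turn [-0.005 -0.005  0.003] shift(after turn) [-0.031 -0.039  0.865]
```

>>> {"fn": "move_arm", "kwargs": {
  "motion": [0, 0, 0, -0.03, -0.04, 0.25, 0.5, 0, 0, 0, 0, 0, 0.25, 0.5, 0, 0, 0, 0, 0, 0.2, 0.5, 0, 0, 0, 0, 0, 0.14, 0.5, 0, 0, 0, 0, 0, 0, 0.5, 0, 0, 0, 0, 0, 0, 0, 0, 0, 0, 0, 0, 0, 0, 0, 0, 0, 0, 0, 0, 0, 0, 0, 0, 0, 0, 0, 0]
}}

```text
time: 2.72
tool_pos: [0.5513, -0.4177, 0.011]
ee_rot: [3.138, 0.002, 1.412]
wrist_force: [-0.0, -0.7, -0.7]
width: 0.024
finger_force: 0.0
```

>>> {"fn": "move_arm", "kwargs": {
  "motion": [0, 0, 0, 0, 0, 0, 0, 0, 0, 0, 0, 0, 0, 0, 0, 0, 0, 0, 0, -0.1, 0, 0, 0, 0, 0, 0, -0.2, 0, 0, 0, 0, 0, 0, -0.3, 0, 0, 0, 0, 0, 0, 0, 0, 0, 0, 0, 0, 0, 0, 0]
}}

```text
time: 3.3
tool_pos: [0.5518, -0.4184, 0.0725]
ee_rot: [3.136, 0.004, 1.412]
wrist_force: [0.3, -0.8, -0.6]
width: 0.0005
finger_force: 0.0
```

Run:
```python
from h import *
a=robot.snapshot("side")[:,:,::-1];b=robot.snapshot("scene")[:,:,::-1]
cv2.imwrite("pics/g1.png",np.hstack([crop(a,250,180,150,220,400,587),crop(b,270,100,150,220,400,587)]))
go([.57,-.27,.10],106.3)
```

```text
pos [ 0.55   -0.4167  0.0683] F [ 1.   0.5 -0.9] w 0.0005 f 0.0 turn [-0.    -0.001 -0.564] shift(after turn) [ 1.352  0.604 -0.317]
```

View pics/g1.png

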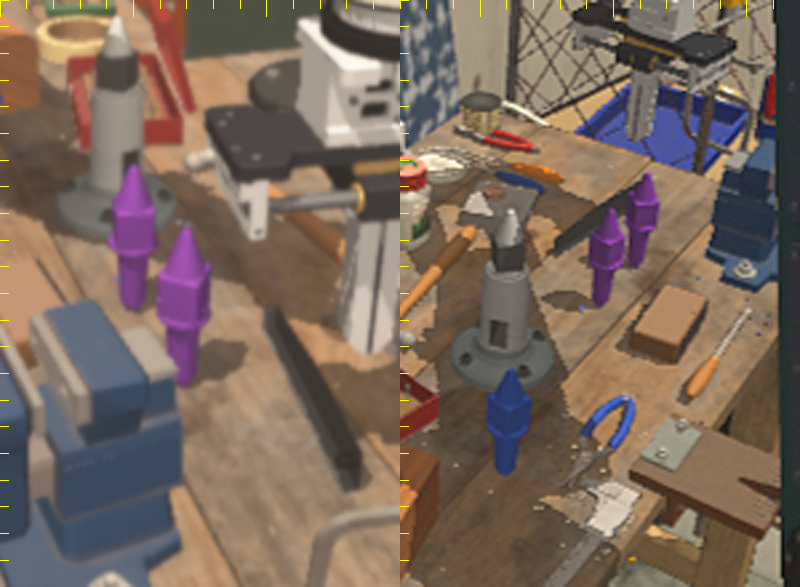

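Run:
```python
from h import *
p=robot.get_obs()['tool_pos'];print(p,proj("side",p),proj("scene",p))
```

```text
[ 0.54995501 -0.41671831  0.06831364] [382.2 321.9] [357.8 159.7]
```

>>> {"fn": "move_arm", "kwargs": {
  "motion": [0, 0, 0, 0, 0, 0, 0.4, 0, 0, 0, 0, 0, 0, 0.4, 0, 0, 0, 0, 0, 0, 0.4, 0, 0, 0, 0, 0, 0, 0.4, 0, 0, 0, 0, 0, 0.1, 0.4, 0, 0, 0, 0, 0, 0.2, 0.4, 0, 0, 0, 0, 0, 0.2, 0.4, 0, 0, 0, 0, 0, 0.12, 0.4, 0, 0, 0, 0, 0, 0, 0.4, 0, 0, 0, 0, 0, 0, 0.4]
}}

```text
time: 4.23
tool_pos: [0.5495, -0.4163, 0.0051]
ee_rot: [-3.139, -0.001, 1.412]
wrist_force: [0.5, 0.4, 0.4]
width: 0.0376
finger_force: 0.0
```

>>> {"fn": "move_arm", "kwargs": {
  "motion": [0, 0, 0, 0, 0, 0, 0, 0, 0, 0, 0, 0, 0, 0, 0, 0, 0, 0, 0, 0, 0, 0, 0, 0, 0, 0, 0, 0, 0, 0, 0, 0, 0, 0, 0, 0, 0, 0, 0, 0, 0, 0, 0, 0, 0, 0, 0, 0, 0, 0, 0, 0, 0, 0, 0, 0, 0, 0, 0, 0, 0, 0, 0]
}}

```text
time: 4.98
tool_pos: [0.5515, -0.4178, 0.009]
ee_rot: [3.138, 0.002, 1.412]
wrist_force: [0.6, 0.4, 5.4]
width: 0.0006
finger_force: 10.6
```

Run:
```python
from h import *
a=robot.snapshot("side")[:,:,::-1];b=robot.snapshot("scene")[:,:,::-1]
cv2.imwrite("pics/g2.png",np.hstack([crop(a,320,240,100,150,400,600),crop(b,320,120,100,150,400,600)]))
p=robot.get_obs()['tool_pos'];print(p,proj("side",p),proj("scene",p))
```

```text
[ 0.55150706 -0.41778177  0.00903766] [379.9 351.9] [355.3 175.5]
```

View pics/g2.png

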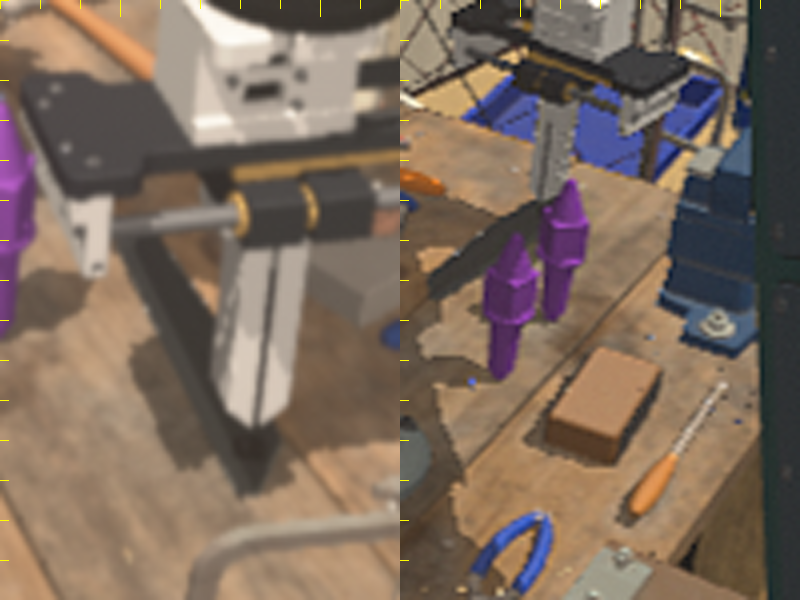

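Run:
```python
from h import *
print(tri((357,169.2),(383.8,345)), onz("side",(383.8,345),.009),onz("side",(382.5,362.5),0),onz("side",(382.5,346.5),.031))
print(robot.get_obs())
```

```text
(array([ 0.5518, -0.425 ,  0.0292]), 0.0004) [ 0.5654 -0.4064  0.009 ] [ 0.5492 -0.431   0.    ] [ 0.5473 -0.4287  0.031 ]
{'time': 5.0833, 'joint_positions': array([-7.30377972e-01,  4.78625340e-01,  1.23033680e+00,  3.34454110e-04,
        1.42836217e+00, -5.71883498e-01]), 'qvel': array([-0.00109925,  0.00063574, -0.00051253, -0.00157282, -0.00020817,
        0.0007483 ]), 'joint_torque': array([-2.20182664e-01, -4.45879984e+01, -2.60147721e+01, -6.68913592e-02,
        1.07851415e-02, -4.56379566e-03]), 'tool_pos': array([ 0.55150706, -0.41778177,  0.00903766]), 'ee_rot': array([3.13782419e+00, 2.03153180e-03, 1.41225125e+00]), 'wrist_force': array([-0.02878162,  0.20910718,  5.37133395]), 'wrist_torque': array([ 0.04846821, -0.04474914, -0.00588499]), 'finger_force': 10.586036624154076, 'width': 0.0009097112831995513}
```

Run:
```python
from h import *
for z in(.1815,.2015):
  for x in(.503,.597): print(z,x,proj("side",[x,0,z]),proj("scene",[x,0,z]))
```

```text
0.1815 0.503 [273.2 172.3] [299.2 195.6]
0.1815 0.597 [311.1 168.1] [265.9 182.5]
0.2015 0.503 [273.  163.9] [299.5 188.2]
0.2015 0.597 [311.3 159.9] [265.7 175.3]
```

>>> {"fn": "move_arm", "kwargs": {
  "motion": [0, 0, 0, 0, 0, -0.2, 0, 0, 0, 0, 0, 0, -0.2, 0.4, 0, 0, 0, 0, 0, 0, 0.4, 0, 0, 0, 0, 0, 0, 0.4, 0, 0, 0, 0, 0, 0, 0.4, 0, 0, 0, 0, 0, 0, 0.4, 0, 0, 0, 0, 0, 0, 0.4, 0, 0, 0, 0, 0, 0, 0.4, 0, 0, 0, 0, 0, 0, 0.4]
}}

```text
time: 5.83
tool_pos: [0.5499, -0.4166, 0.0456]
ee_rot: [-3.14, -0.001, 1.412]
wrist_force: [-0.1, -0.1, -0.7]
width: 0.0376
finger_force: 0.0
```

>>> {"fn": "move_arm", "kwargs": {
  "motion": [0, 0, 0, 0.02, 0, 0.1, 0.4, 0, 0, 0, 0, 0, 0.15, 0.4, 0, 0, 0, 0, 0, 0.15, 0.4, 0, 0, 0, 0, 0, 0.1, 0.4, 0, 0, 0, 0, 0, 0.05, 0.4, 0, 0, 0, 0, 0, 0.03, 0.4, 0, 0, 0, 0, 0, 0, 0.4, 0, 0, 0, 0, 0, 0, 0.4]
}}

```text
time: 6.5
tool_pos: [0.5509, -0.4152, -0.0108]
ee_rot: [3.141, 0.001, 1.412]
wrist_force: [0.3, -0.3, 0.2]
width: 0.0378
finger_force: 0.0
```

>>> {"fn": "move_arm", "kwargs": {
  "motion": [0, 0, 0, 0, 0, 0.03, 0.4, 0, 0, 0, 0, 0, 0, 0, 0, 0, 0, 0, 0, 0, 0, 0, 0, 0, 0, 0, 0, 0, 0, 0, 0, 0, 0, 0, 0, 0, 0, 0, 0, 0, 0, 0, 0, 0, 0, 0, 0, 0, 0, 0, 0, 0, 0, 0, 0, 0]
}}

```text
time: 7.17
tool_pos: [0.5502, -0.415, -0.0141]
ee_rot: [-3.141, 0.0, 1.412]
wrist_force: [-1.7, 0.9, 2.3]
width: 0.0098
finger_force: 30.0
```

Run:
```python
from h import *
print("bracket",tri((376.5,152.5),(343.5,308.5)))
print("carriage",tri((357,144.5),(386,302)))
go([.5764,-.2642,.10],106.3)
```

```text
bracket (array([ 0.4876, -0.4139,  0.1109]), 0.0099)
carriage (array([ 0.5554, -0.4203,  0.1123]), 0.0136)
pos [ 0.5502 -0.415  -0.0141] F [-1.7  0.9  2.3] w 0.0098 f 30.0 turn [-0.001  0.    -0.564] shift(after turn) [ 1.374  0.675 -1.141]
```

>>> {"fn": "move_arm", "kwargs": {
  "motion": [0, 0, 0, 0, 0, -0.1, 0, 0, 0, 0, 0, 0, -0.25, 0, 0, 0, 0, 0, 0, -0.35, 0, 0, 0, 0, 0, 0, -0.35, 0, 0, 0, 0, 0, 0, -0.2, 0]
}}

```text
time: 7.58
tool_pos: [0.552, -0.4158, 0.1151]
ee_rot: [3.136, 0.003, 1.412]
wrist_force: [0.6, -0.2, -1.8]
width: 0.0095
finger_force: 30.0
```

>>> {"fn": "move_arm", "kwargs": {
  "motion": [0, 0, 0, 0, 0, 0.35, 0, 0, 0, 0, 0, 0, 0.35, 0, 0, 0, 0, 0, 0, 0.3, 0, 0, 0, 0, 0, 0, 0.15, 0, 0, 0, 0, 0, 0, 0.1, 0, 0, 0, 0, 0, 0, 0.02, 0, 0, 0, 0, 0, 0, 0, 0, 0, 0, 0, 0, 0, 0, 0]
}}

```text
time: 8.25
tool_pos: [0.5508, -0.4144, -0.0148]
ee_rot: [3.141, -0.001, 1.412]
wrist_force: [-2.7, 3.5, 4.0]
width: 0.0099
finger_force: 30.0
```

>>> {"fn": "move_arm", "kwargs": {
  "motion": [0, 0, 0, 0, 0, 0, 0.25, 0, 0, 0, 0, 0, 0, 0.25, 0, 0, 0, 0, 0, 0, 0.25, 0, 0, 0, 0, 0, -0.05, 0.25, 0, 0, 0, 0, 0, -0.03, 0.25, 0, 0, 0, 0, 0, 0, 0, 0, 0, 0, 0, 0, 0, 0, 0, 0, 0, 0, 0, 0, 0, 0, 0, 0, 0, 0, 0, 0, 0, 0, 0, 0, 0, 0, 0, 0, 0, 0, 0, 0, 0, 0]
}}

```text
time: 9.17
tool_pos: [0.5507, -0.4152, -0.008]
ee_rot: [3.141, 0.001, 1.412]
wrist_force: [-0.8, 0.6, 2.6]
width: 0.0096
finger_force: 30.0
```

>>> {"fn": "move_arm", "kwargs": {
  "motion": [0, 0, 0, 0, 0, -0.1, 0, 0, 0, 0, 0, 0, -0.25, 0, 0, 0, 0, 0, 0, -0.3, 0, 0, 0, 0, 0, 0, -0.3, 0, 0, 0, 0, 0, 0, -0.1, 0, 0, 0, 0, 0, 0, 0, 0]
}}

```text
time: 9.67
tool_pos: [0.5522, -0.4164, 0.1008]
ee_rot: [3.135, 0.004, 1.412]
wrist_force: [0.2, -0.2, -2.7]
width: 0.0098
finger_force: 30.0
```

```bash
python3 -c "
from h import *
go([.5764,-.2642,.08],106.3)"
```

```text
pos [ 0.5522 -0.4164  0.1008] F [ 0.2 -0.2 -2.7] w 0.0098 f 30.0 turn [ 0.007  0.007 -0.564] shift(after turn) [1.393 0.659 0.208]
```

>>> {"fn": "move_arm", "kwargs": {
  "motion": [0, 0, 0, 0.1, 0.2, 0, 0, 0, 0, 0, 0.2, 0.25, 0, 0, 0, 0, 0, 0.3, 0.2, 0, 0, 0, 0, -0.14, 0.3, 0.1, 0, 0, 0, 0, -0.14, 0.25, 0.1, 0, 0, 0, 0, -0.14, 0.2, 0, 0, 0, 0, 0, -0.14, 0, 0, 0, 0, 0, 0, 0, 0, 0, 0, 0, 0, 0, 0, 0, 0, 0, 0]
}}

```text
time: 10.42
tool_pos: [0.6477, -0.2928, 0.0936]
ee_rot: [-3.138, -0.003, 1.849]
wrist_force: [-0.5, -0.0, -3.4]
width: 0.0098
finger_force: 30.0
```

```bash
python3 -c "
from h import *
go([.5764,-.2642,.0285],106.3)"
```

```text
pos [ 0.6477 -0.2928  0.0936] F [-0.5 -0.  -3.4] w 0.0098 f 30.0 turn [-0.004 -0.003 -0.007] shift(after turn) [ 0.475 -0.604  0.651]
```

>>> {"fn": "move_arm", "kwargs": {
  "motion": [0, 0, 0, 0.1, -0.2, 0, 0, 0, 0, 0, 0.1, -0.2, 0.1, 0, 0, 0, 0, 0.1, -0.2, 0.15, 0, 0, 0, 0, 0.1, 0, 0.2, 0, 0, 0, 0, 0, 0, 0.15, 0, 0, 0, 0, 0, 0, 0.05, 0, 0, 0, 0, 0, 0, 0, 0, 0, 0, 0, 0, 0, 0, 0]
}}

```text
time: 11.08
tool_pos: [0.58, -0.2725, 0.0314]
ee_rot: [-3.141, -0.0, 1.85]
wrist_force: [0.1, 1.0, -2.7]
width: 0.0099
finger_force: 30.0
```

Run:
```python
from h import *
go([.5764,-.2642,.0285],106.3)
a=robot.snapshot("side")[:,:,::-1];b=robot.snapshot("scene")[:,:,::-1]
cv2.imwrite("pics/g3.png",np.hstack([crop(a,260,180,120,180,400,600),crop(b,270,130,120,180,400,600)]))
```

```text
pos [ 0.58   -0.2725  0.0314] F [ 0.1  1.  -2.7] w 0.0099 f 30.0 turn [-0.    -0.    -0.007] shift(after turn) [ 0.09  -0.011  0.029]
```

View pics/g3.png

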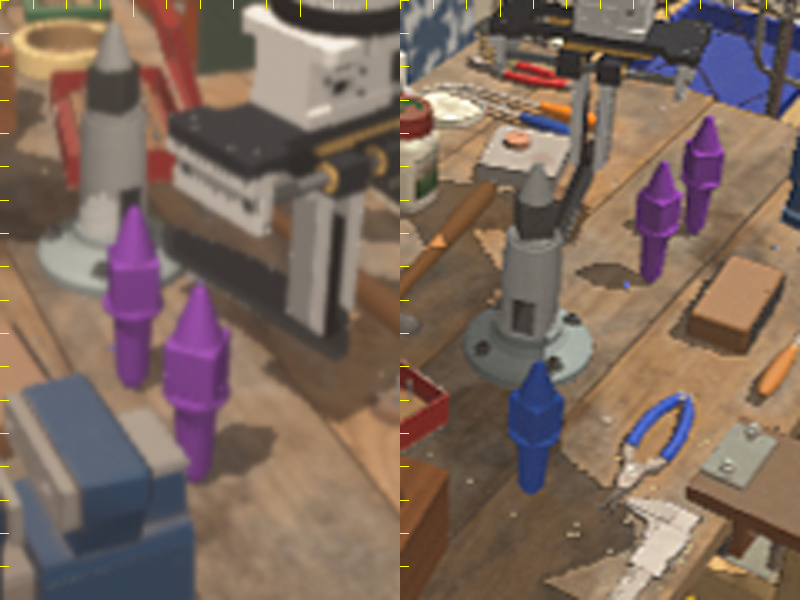

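Run:
```python
from h import *
f=lambda q:((q-[260,180])*3.333).round(0)
print("tip bot",f(proj("side",[.5398,-.1352,.039])),"tip top",f(proj("side",[.5398,-.1352,.060])),"butt bot",f(proj("side",[.5848,-.2888,.039])),f(proj("side",[.5848,-.2888,.070])))
u=np.array([-.281,.960]);C=np.array([.5236,-.0837])
for s in(-.023,):
  p=C+s*u
  v=np.array([.96,.281])*.008
  for z in(.032,.066):print("slot",f(proj("side",[*(p-v),z])),f(proj("side",[*(p+v),z])))
f2=lambda q:((q-[270,130])*3.333+[400,0]).round(0)
for s in(.023,):
  p=C+s*u
  for z in(.032,.066):print("slot+",f2(proj("scene",[*(p-v),z])),f2(proj("scene",[*(p+v),z])))
```

```text
tip bot [161. 239.] tip top [162. 211.] butt bot [336. 357.] [341. 310.]
slot [122. 233.] [141. 226.]
slot [122. 188.] [142. 181.]
slot+ [529. 337.] [509. 333.]
slot+ [531. 303.] [511. 299.]
```

Run:
```python
from h import *
a=cv2.cvtColor(robot.snapshot("side"),cv2.COLOR_RGB2GRAY)
for x in(308,310,312,316,322,330,338): print(x,[int(v) for v in a[238:285:1,x]])
for s in(.143,.135,.12,.1,.07,.04):
  p=np.array([.58,-.2725])+s*np.array([-.281,.96]);print(s,proj("side",[*p,.039]),proj("side",[*p,.039+min(.031,.021+(.143-s)/8)]))
```

```text
308 [91, 89, 89, 88, 85, 81, 78, 80, 85, 90, 93, 97, 99, 100, 97, 100, 120, 145, 153, 158, 154, 144, 140, 137, 130, 115, 96, 90, 97, 106, 102, 92, 84, 85, 95, 115, 133, 139, 140, 141, 141, 141, 143, 144, 136, 110, 93]
310 [92, 91, 90, 91, 90, 89, 87, 83, 77, 73, 75, 78, 79, 78, 73, 73, 77, 85, 112, 145, 162, 163, 161, 154, 138, 113, 100, 112, 133, 144, 147, 144, 138, 135, 135, 139, 142, 144, 146, 144, 142, 137, 129, 125, 122, 117, 106]
312 [92, 93, 92, 91, 92, 91, 88, 86, 80, 70, 66, 64, 62, 63, 63, 64, 65, 67, 74, 99, 129, 144, 140, 122, 104, 101, 115, 132, 141, 144, 146, 147, 148, 148, 145, 141, 135, 131, 131, 128, 120, 107, 99, 101, 107, 116, 116]
316 [97, 88, 89, 92, 92, 92, 90, 88, 85, 81, 72, 62, 58, 57, 57, 56, 56, 57, 59, 63, 65, 72, 93, 119, 133, 137, 128, 105, 91, 100, 117, 117, 110, 104, 101, 100, 101, 102, 103, 104, 104, 106, 106, 106, 106, 108, 113]
322 [173, 170, 158, 135, 110, 96, 92, 95, 97, 91, 88, 84, 79, 68, 58, 56, 57, 56, 56, 56, 56, 58, 60, 64, 68, 78, 94, 96, 89, 85, 86, 88, 88, 89, 92, 93, 94, 95, 95, 96, 96, 97, 98, 98, 98, 100, 105]
330 [133, 152, 165, 172, 174, 173, 169, 151, 117, 97, 92, 91, 90, 88, 84, 77, 65, 57, 56, 56, 57, 56, 56, 56, 55, 55, 58, 60, 65, 69, 77, 82, 81, 78, 77, 77, 77, 78, 85, 105, 125, 130, 132, 136, 141, 140, 135]
338 [158, 146, 151, 165, 169, 170, 173, 176, 175, 172, 170, 155, 118, 98, 97, 98, 97, 94, 90, 78, 66, 59, 55, 56, 56, 56, 55, 55, 56, 56, 56, 58, 62, 64, 68, 73, 72, 72, 70, 69, 69, 70, 72, 77, 84, 97, 114]
0.143 [308.4 251.7] [308.6 243.2]
0.135 [310.7 253.2] [310.9 244.3]
0.12 [315.  256.1] [315.3 246.3]
0.1 [321.  260.2] [321.4 249.2]
0.07 [330.4 266.5] [331.  253.7]
0.04 [340.4 273.3] [341.2 259.7]
```

>>> {"fn": "move_arm", "kwargs": {
  "motion": [0, 0.045, 0, 0, -0.01, 0, 0, 0, 0.045, 0, 0, 0, 0.02, 0, 0, 0, 0, 0.1, 0, 0.007, 0, 0, 0, 0, 0.1, 0, 0.017, 0, 0, 0, 0, 0, 0, 0, 0, 0, 0, 0, 0, 0, 0, 0]
}}

```text
time: 11.73
tool_pos: [0.5735, -0.2514, 0.0291]
ee_rot: [3.141, -0.07, 1.853]
wrist_force: [0.1, 1.2, -3.9]
width: 0.0099
finger_force: 30.0
```

Run:
```python
from h import *
o=robot.get_obs();T=o['tool_pos'];R=Ro.from_euler('xyz',o['ee_rot']).as_matrix();print(T,R.round(3))
a=cv2.cvtColor(robot.snapshot("side"),cv2.COLOR_RGB2GRAY)
go([.5236+.281*.16,-.0837-.96*.16,.0265],106.3)
for x in(304,306,308,310,314,320,328): print(x,[int(v) for v in a[236:275:1,x]])
for s in(.143,.135,.12,.1,.07,.04):
  p=T[:2]+s*np.array([-.281,.96]);print(s,proj("side",[*p,.035]),proj("side",[*p,.035+min(.031,.021+(.143-s)/8)]))
```

```text
[ 0.57352225 -0.25139797  0.02906097] [[-0.278  0.96  -0.019]
 [ 0.958  0.279  0.067]
 [ 0.07   0.    -0.998]]
pos [ 0.5737 -0.2519  0.0291] F [ 0.4  0.5 -3.7] w 0.0098 f 30.0 turn [ 0.001 -0.089 -0.003] shift(after turn) [ 0.154 -0.008  0.026]
304 [96, 95, 91, 86, 82, 75, 68, 68, 69, 68, 68, 70, 72, 73, 76, 80, 82, 84, 85, 88, 89, 93, 103, 112, 104, 92, 88, 88, 88, 87, 87, 87, 86, 86, 86, 87, 89, 95, 96]
306 [88, 91, 90, 88, 80, 70, 63, 61, 60, 60, 59, 59, 61, 65, 67, 76, 85, 85, 83, 85, 90, 99, 112, 115, 102, 92, 88, 87, 86, 85, 85, 86, 84, 84, 84, 84, 87, 92, 96]
308 [92, 92, 91, 90, 89, 82, 70, 61, 58, 57, 58, 57, 57, 59, 62, 67, 72, 85, 98, 104, 104, 104, 106, 116, 133, 136, 130, 115, 96, 91, 97, 108, 104, 93, 85, 85, 96, 115, 134]
310 [108, 95, 93, 92, 92, 89, 84, 71, 60, 58, 58, 57, 58, 58, 59, 61, 66, 71, 82, 95, 101, 104, 106, 113, 121, 129, 130, 112, 101, 112, 133, 145, 149, 145, 139, 136, 136, 140, 143]
314 [172, 156, 126, 100, 93, 94, 93, 92, 84, 74, 62, 57, 58, 58, 57, 56, 58, 59, 62, 66, 72, 83, 93, 95, 91, 88, 87, 87, 88, 94, 109, 128, 138, 141, 146, 143, 137, 123, 107]
320 [143, 160, 168, 173, 172, 158, 131, 102, 90, 91, 87, 76, 66, 61, 59, 57, 58, 57, 57, 57, 57, 58, 62, 65, 69, 81, 96, 103, 110, 105, 110, 115, 111, 110, 109, 109, 109, 109, 108]
328 [169, 164, 141, 109, 91, 99, 120, 147, 166, 169, 166, 155, 131, 104, 88, 78, 65, 58, 57, 57, 57, 57, 57, 57, 57, 57, 57, 59, 63, 67, 69, 77, 83, 80, 79, 82, 83, 81, 80]
0.143 [302.2 249.2] [302.3 240.8]
0.135 [304.4 250.6] [304.5 241.9]
0.12 [308.5 253.5] [308.7 243.9]
0.1 [314.3 257.4] [314.6 246.6]
0.07 [323.3 263.5] [323.8 250.9]
0.04 [332.8 270. ] [333.5 256.8]
```

>>> {"fn": "move_arm", "kwargs": {
  "motion": [0, 0, 0, 0.1, -0.01, 0.017, 0, 0, 0, 0, 0.1, 0, 0.01, 0, 0, 0, 0, 0.1, 0, 0.007, 0, 0, 0, 0, 0.1, 0, 0.007, 0, 0, 0, 0, 0.1, 0, 0.007, 0, 0, 0, 0, 0, 0, 0, 0, 0, 0, 0, 0, 0, 0, 0]
}}

```text
time: 12.37
tool_pos: [0.5585, -0.2038, 0.0275]
ee_rot: [3.141, -0.07, 1.853]
wrist_force: [-1.3, 0.3, -3.8]
width: 0.01
finger_force: 30.0
```

Run:
```python
from h import *
go([.5236+.281*.116,-.0837-.96*.116,.0245],106.3)
```

```text
pos [ 0.5585 -0.2038  0.0275] F [-1.3  0.3 -3.8] w 0.01 f 30.0 turn [ 0.    -0.09  -0.003] shift(after turn) [0.09  0.003 0.03 ]
```

>>> {"fn": "move_arm", "kwargs": {
  "motion": [0, 0, 0, 0.05, 0, 0.02, 0, 0, 0, 0, 0.03, 0, 0.015, 0, 0, 0, 0, 0.02, 0, 0.001, 0, 0, 0, 0, 0.02, 0, 0.001, 0, 0, 0, 0, 0.02, 0, 0.001, 0, 0, 0, 0, 0.02, 0, 0.001, 0, 0, 0, 0, 0.02, 0, 0.001, 0, 0, 0, 0, 0.02, 0, 0.001, 0]
}}

```text
time: 13.03
tool_pos: [0.554, -0.1877, 0.0253]
ee_rot: [3.14, -0.065, 1.851]
wrist_force: [2.0, -7.8, -1.8]
width: 0.0093
finger_force: 30.0
```

>>> {"fn": "move_arm", "kwargs": {
  "motion": [0, 0, 0, 0.02, 0, 0.001, 0, 0, 0, 0, 0.02, 0, 0.001, 0, 0, 0, 0, 0.02, 0, 0.001, 0, 0, 0, 0, 0.02, 0, 0.001, 0, 0, 0, 0, 0.02, 0, 0.001, 0, 0, 0, 0, 0.02, 0, 0.001, 0, 0, 0, 0, 0.02, 0, 0.001, 0, 0, 0, 0, 0.02, 0, 0.001, 0]
}}

```text
time: 13.7
tool_pos: [0.5529, -0.1819, 0.0273]
ee_rot: [3.137, -0.045, 1.849]
wrist_force: [6.1, -26.1, -5.3]
width: 0.0096
finger_force: 30.0
```

Run:
```python
from h import *
go([.5236+.281*.07,-.0837-.96*.07,.0245],106.3)
```

```text
pos [ 0.5529 -0.1819  0.0273] F [  6.1 -26.1  -5.3] w 0.0096 f 30.0 turn [ 0.006 -0.058 -0.008] shift(after turn) [ 0.324 -0.005  0.028]
```

>>> {"fn": "move_arm", "kwargs": {
  "motion": [0, 0, 0, 0.02, 0, 0, 0, 0, 0, 0, 0.02, 0, 0, 0, 0, 0, 0, 0.02, 0, 0, 0, 0, 0, 0, 0.02, 0, 0, 0]
}}

```text
time: 14.03
tool_pos: [0.5519, -0.1776, 0.0284]
ee_rot: [3.136, -0.039, 1.848]
wrist_force: [8.4, -30.9, -7.5]
width: 0.0098
finger_force: 30.0
```

Run:
```python
from h import *
go([.5236+.281*.07,-.0837-.96*.07,.0245],106.3);print(robot.get_obs()['wrist_torque'])
```

```text
pos [ 0.5519 -0.1776  0.0284] F [  8.4 -30.9  -7.5] w 0.0098 f 30.0 turn [ 0.008 -0.049 -0.009] shift(after turn) [ 0.28  -0.008  0.039]
[-5.96695072 -1.70175929  0.00853308]
```

Run:
```python
from h import *
a=robot.snapshot("side")[:,:,::-1];b=robot.snapshot("scene")[:,:,::-1]
cv2.imwrite("pics/g4.png",np.hstack([crop(a,260,180,100,150,400,600),crop(b,275,160,100,150,400,600)]))
```

```text
(no output)
```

View pics/g4.png

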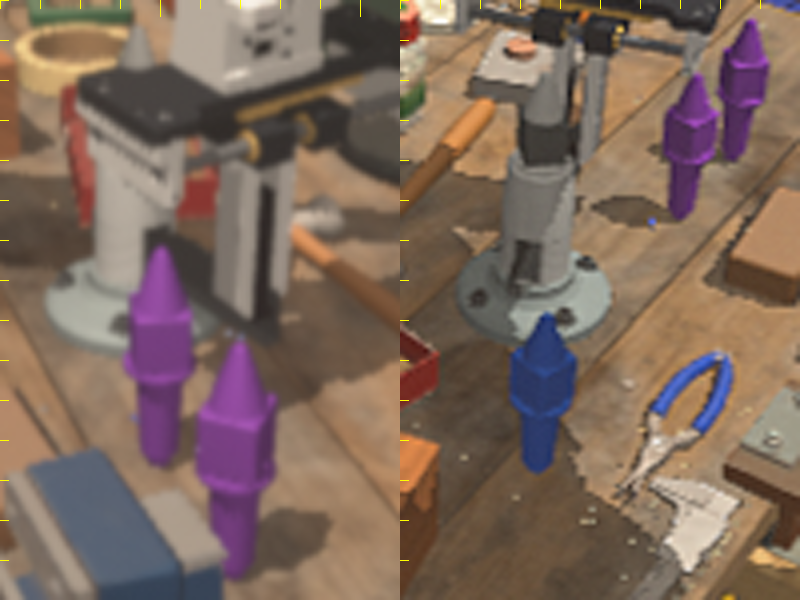

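Run:
```python
from h import *
g=lambda i:cv2.cvtColor(i,cv2.COLOR_BGR2GRAY)
z=g(cv2.resize(cv2.imread("pics/scene0.png"),(560,420),interpolation=cv2.INTER_AREA))
n=g(robot.snapshot("scene")[:,:,::-1])
for x in(306,309,312):
  print(x,[int(v) for v in z[176:206,x]]);print(x,[int(v) for v in n[176:206,x]])
print("slot");
for y in(222,226,230):print([int(v) for v in z[y,298:318]],[int(v) for v in n[y,298:318]])
go([.5236+.281*.07,-.0837-.96*.07,.0245],106.3)
```

```text
306 [141, 141, 140, 142, 143, 138, 126, 116, 91, 75, 75, 79, 84, 89, 84, 73, 61, 48, 51, 52, 52, 52, 51, 50, 50, 70, 102, 128, 164, 106]
306 [187, 180, 180, 184, 177, 104, 86, 89, 89, 89, 87, 95, 98, 92, 60, 52, 54, 55, 54, 56, 53, 53, 51, 47, 51, 86, 113, 120, 128, 107]
309 [158, 153, 155, 145, 114, 98, 96, 102, 109, 116, 118, 121, 121, 123, 124, 113, 81, 57, 59, 60, 59, 59, 60, 58, 55, 77, 129, 141, 127, 154]
309 [175, 169, 164, 155, 130, 106, 104, 110, 113, 115, 116, 117, 116, 119, 113, 67, 59, 61, 61, 60, 59, 61, 59, 58, 55, 86, 133, 115, 134, 128]
312 [148, 147, 164, 181, 162, 158, 160, 158, 157, 155, 153, 152, 149, 149, 152, 137, 75, 55, 57, 60, 59, 59, 58, 56, 53, 107, 186, 170, 152, 165]
312 [153, 153, 134, 124, 118, 119, 119, 118, 117, 118, 117, 117, 118, 120, 115, 80, 57, 60, 61, 62, 60, 60, 61, 59, 63, 107, 134, 112, 129, 127]
slot
[92, 74, 74, 86, 89, 75, 51, 44, 49, 56, 56, 60, 83, 107, 117, 120, 122, 121, 119, 124] [68, 60, 80, 97, 102, 84, 54, 48, 51, 62, 69, 66, 92, 122, 129, 134, 135, 137, 133, 136]
[76, 82, 85, 89, 91, 74, 50, 54, 59, 59, 56, 65, 93, 113, 118, 119, 121, 120, 123, 138] [81, 91, 92, 101, 87, 48, 45, 60, 69, 64, 62, 68, 104, 128, 131, 132, 134, 135, 136, 157]
[71, 65, 68, 75, 87, 112, 126, 115, 98, 83, 71, 78, 102, 119, 126, 134, 141, 138, 120, 99] [80, 73, 76, 75, 57, 66, 98, 114, 111, 94, 80, 83, 114, 133, 141, 149, 159, 159, 133, 101]
pos [ 0.5513 -0.1758  0.0281] F [  7.3 -26.4  -7.7] w 0.0096 f 30.0 turn [ 0.007 -0.054 -0.009] shift(after turn) [ 0.262 -0.007  0.036]
```

>>> {"fn": "move_arm", "kwargs": {
  "motion": [0, 0, 0, 0.02, 0, 0.002, 0, 0, 0, 0, 0.02, 0, 0.002, 0, 0, 0, 0, 0.02, 0, 0.002, 0, 0, 0, 0, 0.02, 0, 0.002, 0, 0, 0, 0, 0.02, 0, 0.002, 0, 0, 0, 0, 0.02, 0, 0.002, 0]
}}

```text
time: 14.68
tool_pos: [0.5492, -0.1656, 0.0281]
ee_rot: [3.134, -0.039, 1.848]
wrist_force: [10.0, -29.8, -8.1]
width: 0.0099
finger_force: 30.0
```

>>> {"fn": "move_arm", "kwargs": {
  "motion": [0, 0, 0, 0.02, 0, 0.002, 0, 0, 0, 0, 0.02, 0, 0.002, 0, 0, 0, 0, 0.02, 0, 0.002, 0, 0, 0, 0, 0.02, 0, 0.002, 0, 0, 0, 0, 0.02, 0, 0.002, 0, 0, 0, 0, 0.02, 0, 0.002, 0, 0, 0, 0, 0.02, 0, 0.002, 0, 0, 0, 0, 0.02, 0, 0.002, 0]
}}

```text
time: 15.35
tool_pos: [0.5424, -0.1438, 0.0264]
ee_rot: [3.137, -0.053, 1.849]
wrist_force: [3.7, -7.4, -3.5]
width: 0.0098
finger_force: 30.0
```

Run:
```python
from h import *
n=cv2.cvtColor(robot.snapshot("scene"),cv2.COLOR_RGB2GRAY)
for x in(306,309,312): print(x,[int(v) for v in n[176:206,x]])
for y in(222,226,230,234):print([int(v) for v in n[y,298:318]])
go([.5236+.281*.07,-.0837-.96*.07,.0245],106.3)
```

```text
306 [35, 83, 179, 190, 180, 104, 84, 87, 87, 84, 92, 89, 56, 52, 50, 51, 52, 51, 52, 52, 50, 54, 72, 82, 112, 97, 110, 136, 125, 106]
309 [42, 65, 90, 104, 99, 105, 108, 112, 115, 115, 117, 116, 112, 66, 60, 60, 63, 61, 59, 61, 60, 59, 57, 70, 114, 118, 105, 119, 135, 126]
312 [125, 129, 121, 122, 120, 119, 120, 118, 118, 118, 117, 120, 117, 86, 56, 58, 60, 59, 60, 59, 59, 58, 56, 85, 140, 119, 105, 123, 135, 125]
[98, 73, 78, 97, 101, 82, 51, 48, 53, 65, 66, 67, 93, 120, 129, 134, 134, 135, 131, 135]
[81, 92, 97, 85, 60, 46, 52, 63, 68, 64, 59, 64, 102, 127, 128, 131, 133, 132, 134, 156]
[80, 70, 56, 48, 50, 70, 97, 111, 108, 93, 80, 81, 115, 132, 140, 148, 158, 159, 132, 100]
[84, 50, 49, 59, 70, 61, 84, 104, 97, 95, 99, 101, 105, 111, 119, 134, 149, 156, 156, 157]
pos [ 0.5406 -0.1394  0.0258] F [ 1.7 -3.2 -4.7] w 0.01 f 30.0 turn [ 0.005 -0.08  -0.008] shift(after turn) [-0.118 -0.007  0.013]
```

>>> {"fn": "move_arm", "kwargs": {
  "motion": [0, 0, 0, -0.03, 0, -0.002, 0, 0, 0, 0, -0.08, 0, -0.006, 0, 0, 0, 0, -0.15, 0, -0.01, 0, 0, 0, 0, -0.2, 0, -0.014, 0, 0, 0, 0, -0.25, 0, -0.017, 0, 0, 0, 0, -0.25, 0, -0.02, 0, 0, 0, 0, -0.25, 0, -0.02, 0, 0, 0, 0, -0.25, 0, -0.02, 0, 0, 0, 0, 0, 0, 0, 0]
}}

```text
time: 16.15
tool_pos: [0.5796, -0.2817, 0.0244]
ee_rot: [-3.141, -0.067, 1.848]
wrist_force: [-1.0, -0.3, -3.1]
width: 0.0097
finger_force: 30.0
```

Run:
```python
from h import *
n=cv2.cvtColor(robot.snapshot("scene"),cv2.COLOR_RGB2GRAY)
for x in(306,309,312): print(x,[int(v) for v in n[176:206,x]])
go([.5764,-.2642,.0285],106.3)
```

```text
306 [192, 189, 179, 103, 109, 98, 91, 91, 93, 96, 100, 94, 70, 54, 57, 56, 56, 56, 54, 54, 51, 48, 52, 87, 114, 100, 112, 139, 129, 110]
309 [167, 146, 132, 104, 109, 111, 116, 117, 118, 119, 119, 121, 116, 81, 63, 60, 61, 61, 61, 61, 60, 58, 57, 79, 130, 121, 107, 121, 140, 129]
312 [151, 125, 111, 116, 118, 119, 120, 122, 120, 120, 118, 122, 121, 96, 56, 59, 62, 61, 61, 60, 61, 59, 56, 86, 141, 121, 106, 128, 140, 128]
pos [ 0.579  -0.2789  0.0242] F [ 0.2  0.5 -3.6] w 0.0094 f 30.0 turn [-0.001 -0.09  -0.008] shift(after turn) [ 0.148  0.016 -0.043]
```

>>> {"fn": "move_arm", "kwargs": {
  "motion": [-0.01, 0, 0.141, -0.2, 0, -0.2, 0, -0.01, 0, 0.141, -0.2, 0, -0.2, 0, -0.01, 0, 0.141, -0.2, 0, 0, 0, -0.01, 0, 0.141, -0.2, 0, 0, 0, 0, 0, 0, -0.2, 0, 0, 0, 0, 0, 0, 0, 0, 0, 0, 0, 0, 0, 0, 0, 0, 0]
}}

```text
time: 16.78
tool_pos: [0.5844, -0.3772, 0.0566]
ee_rot: [-3.139, -0.072, 1.409]
wrist_force: [0.6, -0.1, -3.9]
width: 0.0098
finger_force: 30.0
```

Run:
```python
from h import *
print(robot.get_obs()['ee_rot']);go([.5507,-.4152,-.006],80.9)
```

```text
[-3.13916793 -0.0724979   1.40884894]
pos [ 0.5844 -0.3772  0.0566] F [ 0.6 -0.1 -3.9] w 0.0098 f 30.0 turn [-0.003 -0.092 -0.004] shift(after turn) [-0.428 -0.273  0.626]
```

>>> {"fn": "move_arm", "kwargs": {
  "motion": [0, 0, 0, -0.2, -0.14, 0, 0, 0, 0, 0, -0.22, -0.13, 0, 0, 0, 0, 0, -0.01, 0, 0.15, 0, 0, 0, 0, -0.01, 0, 0.15, 0, 0, 0, 0, -0.01, 0, 0.12, 0, 0, 0, 0, -0.01, 0, 0.1, 0, 0, 0, 0, -0.01, 0, 0.05, 0, 0, 0, 0, 0, 0, 0, 0, 0, 0, 0, 0, 0, 0, 0]
}}

```text
time: 17.53
tool_pos: [0.5524, -0.4143, -0.0018]
ee_rot: [3.141, -0.071, 1.409]
wrist_force: [0.8, -0.2, -2.8]
width: 0.0092
finger_force: 30.0
```

Run:
```python
from h import *
go([.5507,-.4152,-.006],80.9)
```

```text
pos [ 0.5524 -0.4143 -0.0018] F [ 0.8 -0.2 -2.8] w 0.0092 f 30.0 turn [ 0.    -0.09  -0.004] shift(after turn) [-0.012 -0.016  0.042]
```

>>> {"fn": "move_arm", "kwargs": {
  "motion": [0, 0, 0, 0, 0, 0.02, 0, 0, 0, 0, 0, 0, 0.02, 0, 0, 0, 0, 0, 0, 0, 0]
}}

```text
time: 17.78
tool_pos: [0.5527, -0.4155, -0.0046]
ee_rot: [3.139, -0.069, 1.408]
wrist_force: [0.7, -1.8, 0.2]
width: 0.0098
finger_force: 30.0
```

>>> {"fn": "move_arm", "kwargs": {
  "motion": [0, 0, 0, 0, 0, 0.02, 0, 0, 0, 0, 0, 0, 0, 0, 0, 0, 0, 0, 0, 0, 0.1, 0, 0, 0, 0, 0, 0, 0.2, 0, 0, 0, 0, 0, 0, 0.4, 0, 0, 0, 0, 0, 0, 0.4, 0, 0, 0, 0, 0, 0, 0.4, 0, 0, 0, 0, 0, -0.1, 0.4, 0, 0, 0, 0, 0, -0.3, 0.4, 0, 0, 0, 0, 0, -0.4, 0.6, 0, 0, 0, 0, 0, -0.4, 0.6, 0, 0, 0, 0, 0, -0.4, 0.6]
}}

```text
time: 18.78
tool_pos: [0.5499, -0.4251, 0.1539]
ee_rot: [-3.142, -0.071, 1.408]
wrist_force: [0.6, 0.3, -0.6]
width: 0.0539
finger_force: 0.0
```

Run:
```python
from h import *
c=robot.get_calibration("side")
a=cv2.cvtColor(robot.snapshot("side"),cv2.COLOR_RGB2GRAY)
m=(a<75).astype(np.uint8);m[:,:335]=0;m[:285]=0;m[:,400:]=0
n,l,s,_=cv2.connectedComponentsWithStats(m);print(s[1:][s[1:,4]>60])
go([.5236,-.0837,.30],106.3)
for z in(.112,.117,.122):
  v=np.array([.96,.281])
```

```text
[[353 296  36  68 671]]
pos [ 0.5529 -0.4286  0.1655] F [-0.3 -0.5  5.7] w 0.0556 f 0.0 turn [ 0.035 -0.072 -0.569] shift(after turn) [ 3.392  0.687 -1.345]
```

Run:
```python
from h import *
o=robot.get_obs();print(o['joint_positions'].round(3),o['qvel'].round(3),o['wrist_force'].round(1),o['wrist_torque'].round(2))
go([.5236,-.0837,.30],106.3)
```

```text
[-0.772  0.447  0.962  0.059  1.755 -0.599] [ 0.006 -0.048  0.001  0.004 -0.132 -0.003] [-0.3 -0.5  5.7] [-0.06 -0.04 -0.04]
pos [ 0.5529 -0.4286  0.1655] F [-0.3 -0.5  5.7] w 0.0556 f 0.0 turn [ 0.035 -0.072 -0.569] shift(after turn) [ 3.392  0.687 -1.345]
```

>>> {"fn": "move_arm", "kwargs": {
  "motion": [0, 0, 0, 0, 0, 0, 0.6]
}}

```text
time: 18.92
tool_pos: [0.5527, -0.428, 0.1605]
ee_rot: [3.129, -0.063, 1.409]
wrist_force: [-0.8, 0.7, 0.7]
width: 0.0565
finger_force: 0.0
```

Run:
```python
from h import *
go([.53,-.15,.26],90)
```

```text
pos [ 0.5527 -0.428   0.1605] F [-0.8  0.7  0.7] w 0.0565 f 0.0 turn [ 0.022 -0.078 -0.207] shift(after turn) [ 2.78  -0.227 -0.995]
```

>>> {"fn": "move_arm", "kwargs": {
  "motion": [0.01, -0.04, -0.1, 0.2, 0, -0.35, 0.6, 0.01, -0.04, -0.1, 0.25, -0.05, -0.35, 0.6, 0, 0, 0, 0.35, -0.05, -0.3, 0.6, 0, 0, 0, 0.4, -0.05, 0, 0.6, 0, 0, 0, 0.4, -0.05, 0, 0.6, 0, 0, 0, 0.4, 0, 0, 0.6, 0, 0, 0, 0.4, 0, 0, 0.6, 0, 0, 0, 0.3, 0, 0, 0.6, 0, 0, 0, 0, 0, 0, 0.6, 0, 0, 0, 0, 0, 0, 0.6, 0, 0, 0, 0, 0, 0, 0.6]
}}

```text
time: 19.83
tool_pos: [0.537, -0.1643, 0.2509]
ee_rot: [-3.131, -0.008, 1.565]
wrist_force: [0.1, -0.9, 0.2]
width: 0.0566
finger_force: 0.0
```

Run:
```python
from h import *
import pickle
c=robot.get_calibration("wrist");im=robot.snapshot("wrist")[:,:,::-1];pickle.dump(c,open("w3.pkl","wb"));cv2.imwrite("pics/w3raw.png",im)
C=np.array([.5236,-.0837]);print(proj("wrist",[*C,.117],c),proj("wrist",[*C,.152],c),proj("wrist",[*C,.18],c))
go([.468,.13,.26],90)
```

```text
[260.9 115.9] [258.9 114.7] [256.9 113.6]
pos [ 0.537  -0.1648  0.2508] F [-0.5  0.5  0.2] w 0.0563 f 0.0 turn [-0.013 -0.011 -0.008] shift(after turn) [ 2.948 -0.69  -0.092]
```

>>> {"fn": "move_arm", "kwargs": {
  "motion": [-0.01, -0.01, 0, 0.3, -0.1, -0.05, 0.6, 0, 0, 0, 0.4, -0.1, -0.04, 0.6, 0, 0, 0, 0.4, -0.1, 0, 0.6, 0, 0, 0, 0.4, -0.1, 0, 0.6, 0, 0, 0, 0.4, -0.1, 0, 0.6, 0, 0, 0, 0.4, -0.1, 0, 0.6, 0, 0, 0, 0.4, -0.1, 0, 0.6, 0, 0, 0, 0.2, 0, 0, 0.6, 0, 0, 0, 0, 0, 0, 0.6, 0, 0, 0, 0, 0, 0, 0.6, 0, 0, 0, 0, 0, 0, 0.6]
}}

```text
time: 20.8
tool_pos: [0.4695, 0.1249, 0.2607]
ee_rot: [-3.139, 0.0, 1.563]
wrist_force: [-0.4, -0.3, 0.3]
width: 0.0566
finger_force: 0.0
```

Run:
```python
from h import *
import pickle
c=robot.get_calibration("wrist");im=robot.snapshot("wrist")[:,:,::-1];pickle.dump(c,open("w4.pkl","wb"));cv2.imwrite("pics/w4raw.png",im)
print(proj("wrist",[.4744,.17,.072],c),proj("wrist",[.4625,.246,.123],c),robot.get_obs()['tool_pos'])
```

```text
[278.7 148.5] [265.9  68.9] [0.46944153 0.12467846 0.26070487]
```

Run:
```python
from h import *
a=cv2.imread("pics/w3raw.png");b=cv2.imread("pics/w4raw.png")
cv2.imwrite("pics/fin.png",np.hstack([crop(a,200,60,100,150,400,600),crop(b,210,20,130,195,400,600)]))
```

```text
(no output)
```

View pics/fin.png

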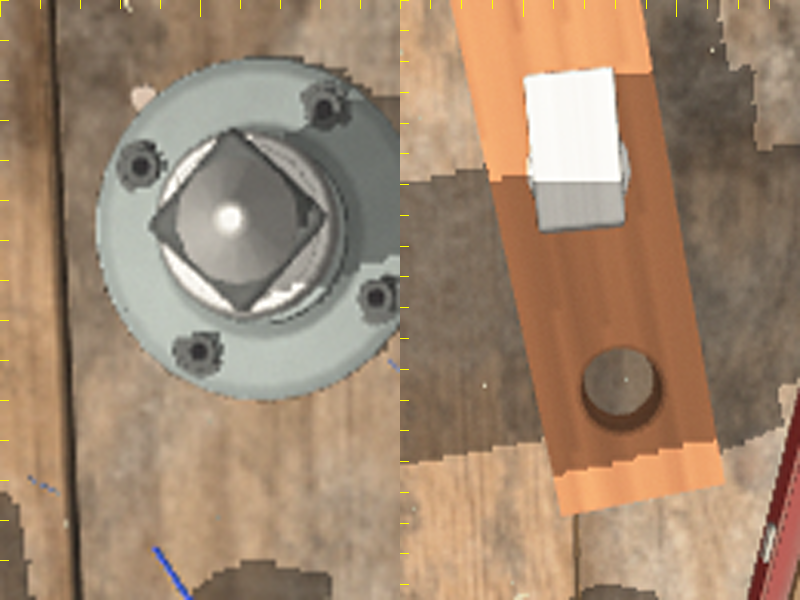

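Run:
```python
from h import *
import pickle
c3=pickle.load(open("w3.pkl","rb"));c4=pickle.load(open("w4.pkl","rb"))
A=lambda p,z:onz("wrist",(200+p[0]/4,60+p[1]/4),z,c3);B=lambda p,z:onz("wrist",(210+(p[0]-400)/3.077,20+p[1]/3.077),z,c4)
ang=lambda d:np.degrees(np.arctan2(d[1],d[0])).round(1)
K=np.array([A(p,.153) for p in((233,130),(327,214),(240,311),(150,223))]);print("block",K.mean(0),ang(K[0]-K[2]),ang(K[1]-K[3]),[ang(K[i]-K[i-1]) for i in range(4)],np.linalg.norm(K[0]-K[1]))
print("tip",A((230,217),.182))
S=np.array([A(p,.016) for p in((323,107),(377,297),(198,351),(141,165))]);print("holder",S.mean(0),ang(S[0]-S[2]),ang(S[1]-S[3]))
H=np.array([B(p,.123) for p in((524,77),(613,68),(621,179),(532,182))]);print("head",H.mean(0),[ang(H[i]-H[i-1]) for i in range(4)],[np.linalg.norm(H[i]-H[i-1]).round(4) for i in range(4)])
hh=[B((582,387),.072),B((663,387),.072),B((622,344),.072),B((622,432),.072)];print("hole",np.mean(hh,0),hh)
E=[B((490,180),.072),B((558,470),.072),B((653,73),.072),B((724,440),.072)];print("rack edges",ang(E[0]-E[1]),ang(E[2]-E[3]))
```

```text
block [ 0.52405  -0.084025  0.153   ] 91.4 2.5 [np.float64(46.1), np.float64(-40.9), np.float64(-133.2), np.float64(135.8)] 0.025804263213663026
tip [ 0.5241 -0.0843  0.182 ]
holder [ 0.523575 -0.083375  0.016   ] 61.3 -28.8
head [0.46275 0.2525  0.123  ] [np.float64(93.4), np.float64(4.8), np.float64(-85.7), np.float64(-178.7)] [np.float64(0.029), np.float64(0.0264), np.float64(0.0307), np.float64(0.0269)]
hole [0.47835  0.172675 0.072   ] [array([0.4637, 0.173 , 0.072 ]), array([0.4932, 0.1728, 0.072 ]), array([0.4783, 0.1882, 0.072 ]), array([0.4782, 0.1567, 0.072 ])]
rack edges 102.2 102.2
```

Run:
```python
from h import *
import pickle
c4=pickle.load(open("w4.pkl","rb"))
B=lambda p,z:onz("wrist",(210+(p[0]-400)/3.077,20+p[1]/3.077),z,c4)
ang=lambda d:np.degrees(np.arctan2(d[1],d[0])).round(1)
H=np.array([B(p,.123) for p in((524,77),(613,68),(625,222),(540,231))]);print("head",H.mean(0),[ang(H[i]-H[i-1]) for i in range(4)],[np.linalg.norm(H[i]-H[i-1]).round(4) for i in range(4)])
go([.524,-.084,.25],46.5)
```

```text
head [0.46355 0.2459  0.123  ] [np.float64(95.0), np.float64(4.8), np.float64(-85.5), np.float64(-174.7)] [np.float64(0.0433), np.float64(0.0264), np.float64(0.043), np.float64(0.026)]
pos [0.4694 0.1247 0.2607] F [0.5 0.5 0.4] w 0.0564 f 0.0 turn [-0.003  0.001  0.956] shift(after turn) [-1.138  1.832  0.107]
```

>>> {"fn": "move_arm", "kwargs": {
  "motion": [0, 0, 0.137, -0.35, 0, 0, 0.6, 0, 0, 0.137, -0.35, 0, 0, 0.6, 0, 0, 0.137, -0.35, 0, 0, 0.6, 0, 0, 0.137, -0.35, 0, 0, 0.6, 0, 0, 0.137, -0.35, 0, 0, 0.6, 0, 0, 0.137, 0, 0.3, 0, 0.6, 0, 0, 0.134, 0, 0.2, 0, 0.6, 0, 0, 0, 0, 0, 0, 0.6, 0, 0, 0, 0, 0, 0, 0.6]
}}

```text
time: 21.6
tool_pos: [0.4723, -0.072, 0.2603]
ee_rot: [-3.138, 0.002, 0.812]
wrist_force: [0.0, 1.3, -0.5]
width: 0.0562
finger_force: 0.0
```

Run:
```python
from h import *
go([.524,-.084,.106],46.5)
```

```text
pos [ 0.4723 -0.072   0.2603] F [ 0.   1.3 -0.5] w 0.0562 f 0.0 turn [-0.004  0.002  0.001] shift(after turn) [0.268 0.458 1.543]
```

>>> {"fn": "move_arm", "kwargs": {
  "motion": [0, 0, 0, 0.13, 0.23, 0, 0.6, 0, 0, 0, 0.14, 0.23, 0, 0.6, 0, 0, 0, 0, 0, 0, 0.6, 0, 0, 0, 0, 0, 0.2, 0.6, 0, 0, 0, 0, 0, 0.2, 0.6, 0, 0, 0, 0, 0, 0.2, 0.6, 0, 0, 0, 0, 0, 0, 0.6, 0, 0, 0, 0, 0, 0, 0.6]
}}

```text
time: 22.27
tool_pos: [0.5232, -0.0814, 0.2003]
ee_rot: [-3.138, 0.002, 0.816]
wrist_force: [-0.4, 0.2, -0.1]
width: 0.0565
finger_force: 0.0
```

Run:
```python
from h import *
go([.524,-.084,.106],46.5)
```

```text
pos [ 0.5232 -0.0814  0.2003] F [-0.4  0.2 -0.1] w 0.0565 f 0.0 turn [-0.005  0.002  0.005] shift(after turn) [-0.013  0.024  0.943]
```

>>> {"fn": "move_arm", "kwargs": {
  "motion": [-0.005, 0, 0.005, -0.01, 0.02, 0.25, 0.6, 0, 0, 0, 0, 0, 0.25, 0.6, 0, 0, 0, 0, 0, 0.2, 0.6, 0, 0, 0, 0, 0, 0.15, 0.6, 0, 0, 0, 0, 0, 0.07, 0.6, 0, 0, 0, 0, 0, 0, 0.6, 0, 0, 0, 0, 0, 0, 0.6]
}}

```text
time: 22.85
tool_pos: [0.5261, -0.0843, 0.1106]
ee_rot: [3.137, -0.001, 0.811]
wrist_force: [0.1, 1.0, 0.0]
width: 0.0564
finger_force: 0.0
```

Run:
```python
from h import *
go([.524,-.084,.107],46.5)
```

```text
pos [ 0.5261 -0.0843  0.1106] F [0.1 1.  0. ] w 0.0564 f 0.0 turn [ 0.006 -0.001 -0.001] shift(after turn) [-0.012 -0.017  0.036]
```

Close on the block.

>>> {"fn": "move_arm", "kwargs": {
  "motion": [0, 0, 0, -0.01, -0.015, 0.03, 0.6, 0, 0, 0, 0, 0, 0, 0.6, 0, 0, 0, 0, 0, 0, 0.2, 0, 0, 0, 0, 0, 0, 0.2, 0, 0, 0, 0, 0, 0, 0.2, 0, 0, 0, 0, 0, 0, 0.2, 0, 0, 0, 0, 0, 0, 0.2, 0, 0, 0, 0, 0, 0, 0.2, 0, 0, 0, 0, 0, 0, 0.2, 0, 0, 0, 0, 0, 0, 0.2]
}}

```text
time: 23.68
tool_pos: [0.5233, -0.0835, 0.1058]
ee_rot: [3.14, 0.001, 0.811]
wrist_force: [-1.3, 1.4, 1.2]
width: 0.0279
finger_force: 29.7
```

>>> {"fn": "move_arm", "kwargs": {
  "motion": [0, 0, 0, 0, 0, 0, 0, 0, 0, 0, 0, 0, -0.04, 0, 0, 0, 0, 0, 0, -0.06, 0, 0, 0, 0, 0, 0, -0.08, 0, 0, 0, 0, 0, 0, -0.1, 0, 0, 0, 0, 0, 0, -0.1, 0, 0, 0, 0, 0, 0, -0.1, 0, 0, 0, 0, 0, 0, -0.1, 0]
}}

```text
time: 24.35
tool_pos: [0.5238, -0.0839, 0.166]
ee_rot: [3.138, -0.0, 0.811]
wrist_force: [-0.5, 0.3, -4.1]
width: 0.0279
finger_force: 29.9
```

>>> {"fn": "move_arm", "kwargs": {
  "motion": [0, 0, 0, 0, 0, -0.2, 0, 0, 0, 0, 0, 0, -0.3, 0, 0, 0, 0, 0.1, -0.1, -0.1, 0, 0, 0, 0, 0.2, -0.3, 0, 0, 0, 0, 0, 0.25, -0.35, 0, 0, 0, 0, 0, 0.25, -0.35, 0, 0, 0, 0, 0, 0.25, -0.35, 0, 0, 0, 0, 0, 0.25, -0.35, 0, 0, 0, 0, 0, 0.2, -0.25, 0, 0, 0, 0, 0, 0, 0, 0, 0, 0, 0, 0, 0, 0, 0, 0]
}}

```text
time: 25.27
tool_pos: [0.4788, 0.1626, 0.2244]
ee_rot: [3.138, -0.0, 0.814]
wrist_force: [0.8, -0.2, -4.2]
width: 0.0276
finger_force: 29.9
```

Run:
```python
from h import *
go([.479,.172,.140],46.5)
```

```text
pos [0.4788 0.1626 0.2244] F [ 0.8 -0.2 -4.2] w 0.0276 f 29.9 turn [ 0.004 -0.     0.004] shift(after turn) [ 0.069 -0.063  0.844]
```

>>> {"fn": "move_arm", "kwargs": {
  "motion": [0, 0, 0, 0.07, -0.06, 0.2, 0, 0, 0, 0, 0, 0, 0.3, 0, 0, 0, 0, 0, 0, 0.3, 0, 0, 0, 0, 0, 0, 0, 0, 0, 0, 0, 0, 0, 0, 0]
}}

```text
time: 25.68
tool_pos: [0.4786, 0.1686, 0.1419]
ee_rot: [3.141, 0.005, 0.809]
wrist_force: [0.2, -0.3, -3.7]
width: 0.0276
finger_force: 29.9
```

Run:
```python
from h import *
go([.479,.172,.060],46.5)
```

```text
pos [0.4786 0.1686 0.1419] F [ 0.2 -0.3 -3.7] w 0.0276 f 29.9 turn [ 0.     0.006 -0.003] shift(after turn) [ 0.027 -0.021  0.819]
```

>>> {"fn": "move_arm", "kwargs": {
  "motion": [0, 0, 0, 0.025, -0.02, 0.1, 0, 0, 0, 0, 0, 0, 0.12, 0, 0, 0, 0, 0, 0, 0.12, 0, 0, 0, 0, 0, 0, 0.12, 0, 0, 0, 0, 0, 0, 0.12, 0, 0, 0, 0, 0, 0, 0.08, 0, 0, 0, 0, 0, 0, 0, 0]
}}

```text
time: 26.27
tool_pos: [0.4782, 0.1727, 0.0742]
ee_rot: [-3.141, 0.005, 0.811]
wrist_force: [-0.3, 0.2, -6.1]
width: 0.0278
finger_force: 29.9
```

Run:
```python
from h import *
go([.479,.172,.060],46.5)
```

```text
pos [0.4782 0.1727 0.0742] F [-0.3  0.2 -6.1] w 0.0278 f 29.9 turn [-0.001  0.007 -0.001] shift(after turn) [0.    0.011 0.142]
```

>>> {"fn": "move_arm", "kwargs": {
  "motion": [0, 0, 0, 0, 0.01, 0.06, 0, 0, 0, 0, 0, 0, 0.04, 0, 0, 0, 0, 0, 0, 0.03, 0, 0, 0, 0, 0, 0, 0, 0]
}}

```text
time: 26.6
tool_pos: [0.4807, 0.1724, 0.0638]
ee_rot: [3.139, 0.001, 0.811]
wrist_force: [-0.1, 0.0, -3.5]
width: 0.0278
finger_force: 29.9
```

>>> {"fn": "move_arm", "kwargs": {
  "motion": [0, 0, 0, 0, 0, 0.02, 0, 0, 0, 0, 0, 0, 0.02, 0, 0, 0, 0, 0, 0, 0.02, 0, 0, 0, 0, 0, 0, 0, 0]
}}

```text
time: 26.93
tool_pos: [0.4807, 0.1726, 0.0595]
ee_rot: [3.139, 0.0, 0.811]
wrist_force: [-4.7, -1.2, 1.7]
width: 0.0278
finger_force: 30.0
```

>>> {"fn": "move_arm", "kwargs": {
  "motion": [0, 0, 0, 0, 0, 0, 0.3, 0, 0, 0, 0, 0, 0, 0.5, 0, 0, 0, 0, 0, 0, 0.6, 0, 0, 0, 0, 0, 0, 0.6, 0, 0, 0, 0, 0, 0, 0.6, 0, 0, 0, 0, 0, -0.1, 0.6, 0, 0, 0, 0, 0, -0.3, 0.6, 0, 0, 0, 0, 0, -0.4, 0.6, 0, 0, 0, 0, 0, -0.4, 0.6, 0, 0, 0, 0, 0, -0.1, 0.6, 0, 0, 0, 0, 0, 0, 0.6]
}}

```text
time: 27.85
tool_pos: [0.4836, 0.1735, 0.1941]
ee_rot: [3.133, -0.009, 0.811]
wrist_force: [-0.6, 0.5, 0.4]
width: 0.0563
finger_force: 0.0
```

Run:
```python
from h import *
go([.4636,.2459,.140],94.8)
b=cv2.imread("pics/c1.png") 
n=robot.snapshot("scene")[:,:,::-1];cv2.imwrite("pics/s5raw.png",n)
g=cv2.cvtColor(n,cv2.COLOR_BGR2GRAY)
# vertical intensity profile through predicted cone axis over hole0
C=[.479,.172]
for z in(.072,.076,.107,.136): print(z,proj("scene",[*C,z]))
x=int(round(proj("scene",[*C,.09])[0]));print(x,[int(v) for v in g[238:285,x]])
for y in (250,262,270,276):print(y,[int(v) for v in g[y,x-16:x+17]])
```

```text
pos [0.4836 0.1735 0.1941] F [-0.6  0.5  0.4] w 0.0563 f 0.0 turn [ 0.015 -0.006 -1.075] shift(after turn) [ 0.739 -0.138  0.541]
0.072 [262.7 279.3]
0.076 [262.6 278. ]
0.107 [262.3 267.4]
0.136 [262.  257.1]
262 [95, 124, 122, 120, 120, 123, 119, 93, 76, 78, 81, 107, 101, 95, 105, 122, 121, 121, 123, 121, 112, 109, 110, 110, 110, 110, 109, 111, 109, 109, 107, 111, 112, 100, 52, 52, 52, 54, 54, 55, 54, 54, 50, 60, 102, 132, 98]
250 [120, 120, 120, 122, 122, 120, 117, 105, 82, 74, 78, 77, 80, 79, 86, 99, 101, 97, 98, 103, 112, 118, 117, 123, 120, 120, 113, 112, 124, 129, 111, 70, 55]
262 [100, 127, 122, 121, 119, 118, 119, 110, 108, 123, 124, 109, 89, 100, 107, 110, 110, 107, 105, 103, 95, 72, 56, 59, 59, 56, 56, 61, 77, 115, 137, 139, 138]
270 [118, 96, 77, 66, 54, 57, 54, 73, 80, 54, 54, 77, 95, 104, 107, 110, 112, 108, 105, 93, 68, 57, 53, 104, 141, 135, 129, 127, 127, 130, 136, 140, 144]
276 [54, 55, 55, 90, 104, 83, 81, 86, 117, 108, 39, 52, 54, 54, 54, 54, 54, 55, 55, 54, 56, 52, 42, 118, 151, 126, 134, 140, 142, 139, 138, 133, 131]
```

>>> {"fn": "move_arm", "kwargs": {
  "motion": [0, 0, -0.135, 0, 0, 0, 0.6, 0, 0, -0.135, 0, 0, 0, 0.6, 0, 0, -0.135, 0, 0, 0, 0.6, 0, 0, -0.135, 0, 0, 0, 0.6, 0, 0, -0.135, 0.1, 0, 0, 0.6, 0, 0, -0.135, 0.2, 0, 0, 0.6, 0.01, 0, -0.135, 0.2, -0.05, 0, 0.6, 0, 0, -0.13, 0.2, -0.05, 0.2, 0.6, 0, 0, 0, 0, 0, 0.2, 0.6, 0, 0, 0, 0, 0, 0, 0.6, 0, 0, 0, 0, 0, 0, 0.6]
}}

```text
time: 28.82
tool_pos: [0.4791, 0.2414, 0.1446]
ee_rot: [-3.128, 0.003, 1.655]
wrist_force: [0.2, -1.1, 0.4]
width: 0.0559
finger_force: 0.0
```

Run:
```python
from h import *
go([.4636,.2459,.062],94.8)
```

```text
pos [0.4791 0.2414 0.1446] F [ 0.2 -1.1  0.4] w 0.0559 f 0.0 turn [-0.017  0.004  0.001] shift(after turn) [ 0.058 -0.15   0.826]
```

>>> {"fn": "move_arm", "kwargs": {
  "motion": [-0.017, 0, 0, 0.05, -0.14, 0, 0.6, 0, 0, 0, 0, 0, 0, 0.6, 0, 0, 0, 0, 0, 0, 0.6]
}}

```text
time: 29.07
tool_pos: [0.4671, 0.2457, 0.1492]
ee_rot: [3.133, 0.001, 1.655]
wrist_force: [0.8, -0.1, 0.3]
width: 0.0566
finger_force: 0.0
```

Run:
```python
from h import *
go([.4636,.2459,.062],94.8)
```

```text
pos [0.4671 0.2457 0.1492] F [ 0.8 -0.1  0.3] w 0.0566 f 0.0 turn [0.011 0.001 0.   ] shift(after turn) [ 0.005 -0.035  0.872]
```

>>> {"fn": "move_arm", "kwargs": {
  "motion": [0.005, 0, 0, 0, -0.03, 0.25, 0.6, 0, 0, 0, 0, 0, 0.25, 0.6, 0, 0, 0, 0, 0, 0.2, 0.6, 0, 0, 0, 0, 0, 0.1, 0.6, 0, 0, 0, 0, 0, 0.05, 0.6, 0, 0, 0, 0, 0, 0, 0.6, 0, 0, 0, 0, 0, 0, 0.6]
}}

```text
time: 29.65
tool_pos: [0.4652, 0.2458, 0.0644]
ee_rot: [3.137, 0.0, 1.655]
wrist_force: [0.2, 0.3, 0.5]
width: 0.057
finger_force: 0.0
```

Run:
```python
from h import *
go([.4636,.2459,.062],94.8)
```

```text
pos [0.4652 0.2458 0.0644] F [0.2 0.3 0.5] w 0.057 f 0.0 turn [ 0.006  0.001 -0.   ] shift(after turn) [ 0.003 -0.016  0.024]
```

>>> {"fn": "move_arm", "kwargs": {
  "motion": [0.003, 0, 0, 0, -0.015, 0.015, 0.6, 0, 0, 0, 0, 0, 0, 0.2, 0, 0, 0, 0, 0, 0, 0.2, 0, 0, 0, 0, 0, 0, 0.2, 0, 0, 0, 0, 0, 0, 0.2, 0, 0, 0, 0, 0, 0, 0.1, 0, 0, 0, 0, 0, 0, 0, 0, 0, 0, 0, 0, 0, 0, 0, 0, 0, 0, 0, 0, 0]
}}

```text
time: 30.4
tool_pos: [0.4628, 0.2456, 0.062]
ee_rot: [3.141, 0.001, 1.655]
wrist_force: [0.5, 0.1, 2.3]
width: 0.0276
finger_force: 30.0
```

>>> {"fn": "move_arm", "kwargs": {
  "motion": [0, 0, 0, 0, 0, -0.1, 0, 0, 0, 0, 0, 0, -0.3, 0, 0, 0, 0, 0, 0, -0.4, 0, 0, 0, 0, 0, 0, -0.4, 0, 0, 0, 0, 0, 0, -0.35, 0, 0, 0, 0, -0.2, 0, -0.05, 0, 0, 0, 0, -0.35, 0, 0, 0, 0, 0, 0, -0.4, 0.1, 0, 0, 0, 0, 0, -0.4, 0.1, 0, 0, 0, 0, 0, -0.4, 0.1, 0, 0, 0, 0, 0, -0.4, 0, 0, 0, 0, 0, 0, -0.4, 0, 0, 0]
}}

```text
time: 31.4
tool_pos: [0.5133, -0.0077, 0.2209]
ee_rot: [-3.139, 0.0, 1.655]
wrist_force: [0.4, 0.1, -4.7]
width: 0.0277
finger_force: 30.0
```

>>> {"fn": "move_arm", "kwargs": {
  "motion": [0, 0, 0, -0.4, 0, 0, 0, 0, 0, 0, -0.2, 0, 0, 0, 0, 0, 0, 0, 0, 0, 0, 0, 0, 0, 0, 0, 0, 0, 0, 0, 0, 0, 0, 0, 0]
}}

```text
time: 31.82
tool_pos: [0.5185, -0.065, 0.2214]
ee_rot: [-3.14, -0.0, 1.655]
wrist_force: [0.9, -0.1, -4.2]
width: 0.0278
finger_force: 30.0
```

Run:
```python
from h import *
go([.524,-.084,.17],94.8)
```

```text
pos [ 0.5185 -0.065   0.2214] F [ 0.9 -0.1 -4.2] w 0.0278 f 30.0 turn [-0.001 -0.001  0.001] shift(after turn) [-0.194  0.039  0.514]
```

>>> {"fn": "move_arm", "kwargs": {
  "motion": [0, 0, 0, -0.1, 0.02, 0.1, 0, 0, 0, 0, -0.09, 0.02, 0.2, 0, 0, 0, 0, 0, 0, 0.15, 0, 0, 0, 0, 0, 0, 0, 0, 0, 0, 0, 0, 0, 0, 0]
}}

```text
time: 32.23
tool_pos: [0.5237, -0.0834, 0.1754]
ee_rot: [-3.139, -0.0, 1.656]
wrist_force: [0.2, 0.3, -4.9]
width: 0.0279
finger_force: 30.0
```

Run:
```python
from h import *
go([.5238,-.0838,.13],94.8)
```

```text
pos [ 0.5237 -0.0834  0.1754] F [ 0.2  0.3 -4.9] w 0.0279 f 30.0 turn [-0.004 -0.     0.002] shift(after turn) [-0.004  0.001  0.454]
```

>>> {"fn": "move_arm", "kwargs": {
  "motion": [-0.004, 0, 0, 0, 0, 0.08, 0, 0, 0, 0, 0, 0, 0.08, 0, 0, 0, 0, 0, 0, 0.08, 0, 0, 0, 0, 0, 0, 0.08, 0, 0, 0, 0, 0, 0, 0.06, 0, 0, 0, 0, 0, 0, 0.06, 0, 0, 0, 0, 0, 0, 0.04, 0, 0, 0, 0, 0, 0, 0, 0]
}}

```text
time: 32.9
tool_pos: [0.5236, -0.0843, 0.1276]
ee_rot: [3.141, 0.0, 1.655]
wrist_force: [-1.5, -0.7, -6.0]
width: 0.0276
finger_force: 30.0
```

Run:
```python
from h import *
go([.5238,-.0838,.112],94.8)
```

```text
pos [ 0.5236 -0.0843  0.1276] F [-1.5 -0.7 -6. ] w 0.0276 f 30.0 turn [0.001 0.    0.   ] shift(after turn) [0.005 0.002 0.156]
```

>>> {"fn": "move_arm", "kwargs": {
  "motion": [0, 0, 0, 0, 0, 0.05, 0, 0, 0, 0, 0, 0, 0.05, 0, 0, 0, 0, 0, 0, 0.04, 0, 0, 0, 0, 0, 0, 0.03, 0, 0, 0, 0, 0, 0, 0.02, 0, 0, 0, 0, 0, 0, 0, 0]
}}

```text
time: 33.4
tool_pos: [0.5232, -0.0844, 0.1106]
ee_rot: [3.141, 0.001, 1.655]
wrist_force: [-6.5, -0.0, -0.1]
width: 0.0276
finger_force: 30.0
```

>>> {"fn": "move_arm", "kwargs": {
  "motion": [0, 0, 0.127, 0, -0.01, 0.02, 0, 0, 0, 0.127, 0, 0, 0.02, 0, 0, 0, 0.127, 0, 0, 0.02, 0, 0, 0, -0.127, 0, 0, 0.02, 0, 0, 0, -0.127, 0, 0, 0.02, 0, 0, 0, -0.127, 0, 0, 0.02, 0]
}}

```text
time: 33.9
tool_pos: [0.5233, -0.0846, 0.1041]
ee_rot: [3.137, 0.002, 1.66]
wrist_force: [-13.7, 1.8, 22.8]
width: 0.0275
finger_force: 30.1
```

>>> {"fn": "move_arm", "kwargs": {
  "motion": [0, 0, -0.127, 0, -0.02, 0.005, 0, 0, 0, -0.127, 0, 0, 0.005, 0, 0, 0, -0.127, 0, 0, 0.005, 0, 0, 0, 0.127, 0, 0, 0.005, 0, 0, 0, 0.127, 0, 0, 0.005, 0, 0, 0, 0.127, 0, 0, 0.005, 0]
}}

```text
time: 34.4
tool_pos: [0.5233, -0.0847, 0.102]
ee_rot: [3.132, 0.003, 1.651]
wrist_force: [-9.2, 2.8, 20.5]
width: 0.0278
finger_force: 30.1
```

>>> {"fn": "move_arm", "kwargs": {
  "motion": [0, 0, 0.127, 0, -0.01, 0.005, 0, 0, 0, 0.127, 0, 0, 0.005, 0, 0, 0, 0.127, 0, 0, 0.005, 0, 0, 0, -0.127, 0, 0, 0.005, 0, 0, 0, -0.127, 0, 0, 0.005, 0, 0, 0, -0.127, 0, 0, 0.005, 0, 0, 0, -0.127, 0, 0, 0, 0, 0, 0, -0.127, 0, 0, 0, 0, 0, 0, -0.127, 0, 0, 0, 0, 0, 0, 0.127, 0, 0, 0, 0, 0, 0, 0.127, 0, 0, 0, 0, 0, 0, 0.127, 0, 0, 0, 0]
}}

```text
time: 35.4
tool_pos: [0.5237, -0.0848, 0.1018]
ee_rot: [3.128, 0.004, 1.651]
wrist_force: [-10.7, 2.9, 26.9]
width: 0.0279
finger_force: 30.2
```

>>> {"fn": "move_arm", "kwargs": {
  "motion": [0, 0, 0.127, 0, -0.01, 0.01, 0, 0, 0, 0.127, 0, 0, 0, 0, 0, 0, 0.127, 0, 0, 0, 0, 0, 0, -0.127, 0, 0, 0, 0, 0, 0, -0.127, 0, 0, 0, 0, 0, 0, -0.127, 0, 0, 0, 0, 0, 0, 0, 0, 0, -0.02, 0, 0, 0, 0, 0, 0, -0.02, 0, 0, 0, 0, 0, 0, 0, 0]
}}

```text
time: 36.15
tool_pos: [0.5233, -0.0849, 0.1019]
ee_rot: [3.127, 0.004, 1.657]
wrist_force: [-4.4, 2.3, 15.4]
width: 0.0279
finger_force: 30.1
```

>>> {"fn": "move_arm", "kwargs": {
  "motion": [0, 0, 0, 0, 0, -0.03, 0, 0, 0, 0, 0, 0, 0, 0.3, 0, 0, 0, 0, 0, 0, 0.5, 0, 0, 0, 0, 0, 0, 0.6, 0, 0, 0, 0, 0, 0, 0.6, 0, 0, 0, 0, 0, 0, 0.6, 0, 0, 0, 0, 0, -0.2, 0.6, 0, 0, 0, 0, 0, -0.3, 0.6, 0, 0, 0, 0, 0, -0.3, 0.6, 0, 0, 0, 0, 0, -0.3, 0.6, 0, 0, 0, 0, 0, -0.3, 0.6, 0, 0, 0, 0, 0, 0, 0.6]
}}

```text
time: 37.15
tool_pos: [0.5221, -0.0856, 0.2452]
ee_rot: [3.127, 0.005, 1.655]
wrist_force: [0.7, -0.6, 0.8]
width: 0.0563
finger_force: 0.0
```

Run:
```python
from h import *
g=lambda i:cv2.cvtColor(i,cv2.COLOR_BGR2GRAY)
for nm,C,ys in(("scene",None,None),("side",None,None)):
  z=g(cv2.resize(cv2.imread(f"pics/{nm}0.png"),(560,420),interpolation=cv2.INTER_AREA));n=g(robot.snapshot(nm)[:,:,::-1])
  xc=int(round(proj(nm,[.5236,-.0837,.12])[0]));y0=int(proj(nm,[.5236,-.0837,.15])[1])
  for x in(xc-2,xc,xc+3): print(nm,x,y0);print([int(v) for v in z[y0:y0+32,x]]);print([int(v) for v in n[y0:y0+32,x]])
go([.5238,-.0838,.102],94.8)
n=g(robot.snapshot("side")[:,:,::-1]);m=(n<75).astype(np.uint8);m[:,:335]=0;m[:285]=0;m[:,400:]=0
print(cv2.connectedComponentsWithStats(m)[2][1:][:5])
```

```text
scene 308 187
[107, 110, 113, 112, 102, 82, 58, 60, 61, 60, 59, 61, 59, 54, 59, 94, 138, 151, 146, 101, 98, 101, 104, 106, 102, 100, 98, 99, 99, 100, 101, 101]
[197, 118, 89, 96, 97, 95, 69, 50, 55, 53, 54, 54, 54, 52, 73, 121, 140, 156, 154, 95, 98, 101, 104, 107, 102, 100, 98, 100, 99, 102, 101, 103]
scene 310 187
[133, 133, 134, 136, 126, 85, 55, 58, 60, 60, 58, 59, 56, 56, 95, 164, 158, 137, 163, 115, 105, 114, 119, 119, 114, 111, 110, 113, 112, 114, 113, 114]
[205, 192, 82, 91, 94, 97, 97, 51, 52, 54, 53, 54, 54, 50, 57, 103, 140, 118, 176, 104, 106, 113, 120, 119, 114, 111, 112, 112, 112, 113, 113, 114]
scene 313 187
[160, 157, 158, 157, 127, 72, 55, 55, 60, 60, 60, 59, 54, 52, 117, 197, 165, 175, 153, 115, 125, 131, 130, 128, 124, 123, 123, 123, 122, 122, 122, 122]
[204, 169, 111, 126, 123, 110, 77, 56, 62, 63, 61, 61, 57, 50, 70, 126, 170, 182, 156, 108, 130, 130, 128, 127, 122, 122, 122, 123, 122, 122, 122, 123]
side 292 196
[203, 203, 202, 201, 187, 151, 105, 81, 78, 79, 79, 79, 78, 77, 77, 77, 80, 101, 145, 180, 182, 186, 184, 175, 172, 171, 172, 171, 170, 168, 166, 166]
[
[... 224 characters left out ...]
, 77, 77, 79, 92, 133, 172, 178, 186, 183, 171, 167, 167, 167, 167, 165, 164, 163, 162]
[199, 160, 144, 142, 141, 137, 122, 89, 69, 66, 66, 67, 68, 69, 70, 70, 72, 92, 142, 181, 177, 186, 185, 172, 168, 168, 167, 168, 167, 165, 164, 163]
side 297 196
[154, 160, 164, 163, 145, 111, 84, 67, 63, 63, 63, 63, 63, 63, 63, 63, 69, 90, 128, 159, 172, 183, 170, 158, 155, 154, 154, 153, 153, 151, 150, 151]
[177, 151, 141, 139, 138, 133, 114, 82, 67, 66, 66, 66, 66, 66, 65, 65, 71, 98, 141, 168, 172, 186, 170, 157, 155, 155, 155, 155, 154, 152, 151, 151]
pos [ 0.5201 -0.085   0.2392] F [-0.9  0.2 -0.4] w 0.0566 f 0.0 turn [0.008 0.002 0.   ] shift(after turn) [0.009 0.038 1.372]
[[352 295  38  69 734]]
```

```bash
python3 -c "
from bench import robot
print(robot.close_job())"
```

```text
the job is handed in; nothing more can be done
None
```

The stake change is finished and handed in after about 37 s of robot time: the drift broke the conical stake loose and now stands back on the bench clear of the holder, the conical stake hangs in the free rack hole, and the flat-faced stake is seated with its collar on the holder's face and released. I checked the result from force readings and camera pixel comparisons. `close_job` returned no verdict.

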